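# Nest the pots on the transfer tray and hold its lock plunger out

## Robot

A 6-joint arm with a two-finger parallel gripper is mounted at the origin on the work surface. World frame = base frame: x ahead of the robot, y to its left, z up, the work surface at z = 0. Lengths are in mm, angles in rad, forces in N, time in s.
With the tool pointing down it reaches from about 350 to 975 mm from the base axis. Payload 7.1 kg.
Tool frame: the origin (TCP) lies on the centre line of the jaws, within the pads' length; the fingertips stand 25 mm ahead of it and the grasp point (between the pads) lies 6 mm ahead of it (ctrl.nose_length is the distance from the TCP to the fingertips, in mm); x points along the fingers, y is the direction in which the jaws open and shut, and the axes are right-handed (so a half turn about x gives the same grasp; the last joint's range is limited). The gripper opens to 88 mm and grips with 3 to 60 N. Pads are 20 mm wide; open, the fingers measure 115 mm over their backs; the gripper's body (75 mm by 178 mm) begins 61 mm behind the grasp point.
Start: joints at [-1.278, 0.423, 1.63, -0, 1.089, -0.019], TCP at [191.75, -594.842, 247.675] pointing down, gripper open.
Joint ranges: [-3, 3], [-0.9, 2.11], [0.09, 2.58], [-1.31, 4.45], [0.11, 2.69], [-2.54, 2.54]. Speed limits (rad/s): [2.39, 2.39, 3.01, 3.14, 3.14, 3.14].

## Interface

Orientations are given as a rotation vector (axis times angle).
In Python, from workcell import ctrl gives the robot as it stands.
- The arm moves only by the tool arm_command, never from a script. Its argument "deltas" is a list of rows, each a list of 4 numbers: the shift along the tool's x, y, z in m, then the turn about the tool's x in rad. In form: [[tx, ty, tz, yaw], ...]. A call has 1 to 10 rows; each row shifts and turns the pose as measured when the row begins, along the tool's axes as they then stand; what a row does not reach is not made up. A row lasts 1/10 s, in which the tool goes at most 50 mm and 8.59 degrees, less where a joint would pass 70% of its speed; a pose out of reach is approached as far as the arm can. A call is refused whole if a number of a shift passes 0.05 or a number of a turn 0.15, either way. A call with a gripper value outside its range is refused whole. "hand" is the finger opening in m, from 0 to 0.0878, set as the call begins (left out, the last holds). The fingers move at their own pace and stop on an object; the grip force is fixed at half the most. Time passes only in rows, so rows that do not move let the fingers close. It gives the time, the measured TCP pose, the force and the opening at its end, in the units of the state.
- ctrl.get_obs(): the state, without advancing time (a new reading comes with each control period).
- ctrl.get_image(name): name is "scene" or "top" or "wrist"; returns the picture (384x512x3 uint8, red, green, blue); there is no depth.
- ctrl.get_calibration(name): a dict with "fx", "fy", "cx", "cy" (pixels), "dist" ([k1, k2, p1, p2, k3] as OpenCV has them; the pictures are not rectified), "R" (3x3) and "t" (3): a world point X has camera coordinates R X + t. Camera axes: x right, y down, z forward; pixel columns grow to the right and rows downward; lengths in mm; the calibration is good to about 2 mm. A picture is of the moment at which its call begins: read the wrist's pose just before it. get_calibration takes no time and is no camera call; for the wrist camera it gives the pose at the moment of the call.
- ctrl.close_job(): hands the job in, once; it reports no verdict.
The state is a dict: "t": time; "qpos": joint angles; "qvel": joint speeds; "joint_torque": joint torques, N m; "ee_pos": TCP position; "orientation": TCP orientation; "ft_force": force on the tool from outside, world axes, zero at the start; "moment": the same for the moment, N m; "width": finger opening in mm.
Only numpy, scipy, OpenCV 4.12 (cv2) and the standard library are available. Lean on these libraries where they do the work, as an engineer would, in place of code of your own. Each camera call takes 0.05 s, during which the arm holds its last target.

## Task

Make the sliding tray ready to go through the hatch: nest the three upturned steel pots mouth down in size order where the smallest stands on the tray, lowering (not dropping) first the middle one over the smallest and then the largest over both, until every rim stands flat on the tray. Keep the tray locked until they are nested; then grip the black knob of the lock plunger at the tray's right-hand end, pull it all the way up and finish while still holding it up, with the pin clear of its hole, so that a colleague can draw the tray through. Leave the tray in its place and everything else as it stands.

Things in the scene. Friction and masses are not known exactly. Their poses are not given: they have to be found in the camera images.
- small_pot: The smallest of three plain steel pots standing mouth down, flat base on top: 52 mm tall, 36 mm across at the top, widening evenly to 47 mm at the rim below; wall 3 mm, base 4 mm. Already stands on the sliding tray; 70 g or so. Origin: centre of the mouth in the plane of the rim (its underside); z points up.
- middle_pot: The middle one of three plain steel pots standing mouth down, flat base on top: 61 mm tall, 50 mm across at the top, widening evenly to 63 mm at the rim below; wall 3 mm, base 4 mm. Stands on the bench to the right of the tray; 100 g or so. Over the smallest it has about 5 mm of play all round and above. Origin: centre of the mouth in the plane of the rim (its underside); z points up.
- large_pot: The largest of three plain steel pots standing mouth down, flat base on top: 70 mm tall, 64 mm across at the top, widening evenly to 79 mm at the rim below; wall 3 mm, base 4 mm. Stands on the bench to the right of the tray; 140 g or so. Over the middle one it has about 5 mm of play all round and above. Origin: centre of the mouth in the plane of the rim (its underside); z points up.
- tray_floor (a point): Point on the floor of the sliding steel tray, 27 mm above the bench. Inside, the floor reaches 128 mm either way along this frame's x and from -127 to +207 mm along its y; the lip stands 14 mm above it. y points along the rails to the hatch at the robot's left, the way the tray slides; z is up.
- tray (a joint): How far the tray has slid from its loading place towards the hatch, m. The plunger's pin locks it at 0 with about 1 mm of play; once the pin is clear the tray slides on its rollers for a push of 3 N.
- plunger (a joint): How far the lock plunger is pulled up, m: 0 seated, 0.014 at its upper stop. A spring pulls it down with 6 N at 0, rising to 13 N at the stop, so it snaps back when let go. The pin is clear of the hole in the tray's tongue above 0.008.
- knob_top (a point): Centre of the top of the plunger's round black knob; moves up with it; axes as tray_floor, 165 mm from it in -y (right-hand end of the tray), 93 mm above the bench when seated. Knob: 33 mm across from 3 to 14 mm below this point, tapering to 22 mm at its underside, 26 mm below. Under it a sleeve 29 mm across and, 38 mm below the seated knob's top, a bridge plate, 100 mm (x) by 40 mm (y).
- tray_jar: Bystander, to be left alone: an amber glass jar with a black cap, 42 mm wide, 60 mm tall, standing on the tray. Origin: middle of its underside.
- tray_vial: Bystander, to be left alone: a clear glass vial with a white cap, 30 mm wide, 52 mm tall, standing on the tray. Origin: middle of its underside.
- culture_dish: Bystander, to be left alone: a flat round glass dish with lid, 64 mm wide, 16 mm high, on the bench. Origin: middle of its underside.
- stopper: Bystander, to be left alone: a dark rubber stopper, 32 mm wide, 28 mm high, on the bench. Origin: middle of its underside.
- spatula: Bystander, to be left alone: a steel spatula lying flat on the bench, 180 mm long. Origin: near its middle.
Things that resemble listed ones, but are neither listed nor needed, are in the scene too. What is shaped like the middle_pot but turquoise is not meant. What is shaped like the small_pot but pink is not meant.

How it is judged:
By the outcome, as a careful person would: the job done as asked, in the order asked, and still so for the second after the job is handed in, while the arm keeps its last pose, push and grip.
It also fails if it takes over 67 s, if anything falls off the work surface, if the arm or the gripper's body presses on something with over 40 N, if the wrist force passes 120 N, or if a joint passes its speed limit or range.

## Working session

There is one attempt and no reset: what is moved stays moved. The work goes in short steps, Python scripts to look and compute and a tool call to move; the robot and the scene stay as the last step left them, time stands still between calls to the robot, and variables do not carry over. Pictures are saved under pics/ and viewed, and the job is handed in when it is done.

Besides the shell and the picture viewer there is one more tool, called after "Call:" as name(argument=value, ...) on one line, values as JSON. arm_command: Moves the arm, as the interface text tells. Its arguments: {"type":"object","properties":{"deltas":{"type":"array","items":{"type":"array","items":{"type":"number"}}},"hand":{"type":"number"}},"required":["deltas"]}

```bash
ls; mkdir -p pics; python3 - <<'E'
from workcell import ctrl
import cv2,json
o=ctrl.get_obs()
print({k:(list(map(lambda v:round(float(v),3),x)) if hasattr(x,'__len__') else x) for k,x in o.items()})
for n in ["scene","top","wrist"]:
    c=ctrl.get_calibration(n); print(n,c)
    im=ctrl.get_image(n); cv2.imwrite(f"pics/{n}0.png",im[:,:,::-1])
E
```

```text
pics
{'t': 0.0, 'qpos': [-1.278, 0.424, 1.631, 0.0, 1.089, -0.019], 'qvel': [-0.0, -0.0, -0.001, -0.002, -0.0, -0.001], 'joint_torque': [-0.003, -54.464, -27.367, 0.064, 0.023, -0.0], 'ee_pos': [191.608, -594.357, 246.909], 'orientation': [2.054, 0.324, -2.054], 'ft_force': [-0.029, 0.41, 0.649], 'moment': [0.059, -0.008, 0.018], 'width': 87.79134098739632}
scene {'fx': 353.6802680130081, 'fy': 353.6802680130081, 'cx': 256.65956622284233, 'cy': 190.41148420878307, 'dist': array([0.00232528, 0.        , 0.        , 0.        , 0.        ]), 'R': array([[ 0.68964263,  0.72412429,  0.00608668],
       [ 0.48422748, -0.45488704, -0.7473965 ],
       [-0.53843921,  0.51838383, -0.66435037]]), 't': array([-325.56318892, -202.15999164, 1192.27604581])}
top {'fx': 456.83979153379784, 'fy': 456.83979153379784, 'cx': 256.956698983014, 'cy': 190.5672356181205, 'dist': array([-0.03909582,  0.        ,  0.        ,  0.        ,  0.        ]), 'R': array([[ 0.00639143, -0.99959712, -0.02765416],
       [-0.99599229, -0.00389636, -0.08935427],
       [ 0.08921052,  0.02811443, -0.99561592]]), 't': array([ -14.10523939,  517.62130848, 1158.63119744])}
wrist {'fx': 333.0088704804131, 'fy': 333.0088704804131, 'cx': 254.60918866273823, 'cy': 192.44709961071476, 'dist': array([-0.08454159,  0.        ,  0.        ,  0.        ,  0.        ]), 'R': array([[ 3.06016418e-01, -9.52025950e-01, -7.35833520e-04],
       [-9.10229364e-01, -2.92807774e-01,  2.92824371e-01],
       [-2.78991858e-01, -8.89392881e-02, -9.56165962e-01]]), 't': array([-624.23679897,  -35.23492942,  391.06497519])}
```

View pics/scene0.png

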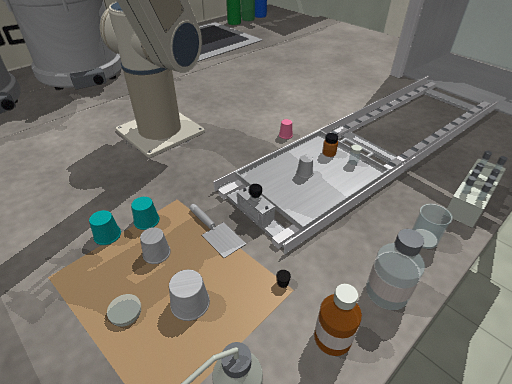

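View pics/top0.png

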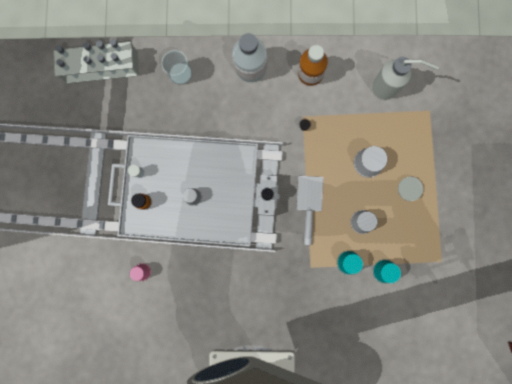

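View pics/wrist0.png

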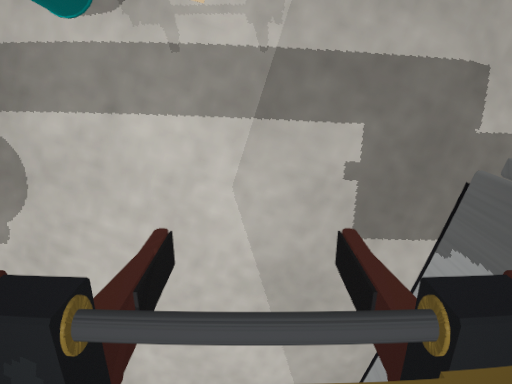

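The top view shows the large steel pot at about (374,160), the middle steel pot at (366,222), the small one on the tray at (191,197) and the black knob at (267,194). The decoys are the turquoise pots at (351,263) and (388,271) and the pink one at (140,272). I'll confirm this in enlarged crops.

```bash
cat > h.py <<'E'
import numpy as np,cv2,pickle
from scipy.spatial.transform import Rotation as Ro
def ray(c,px):
    K=np.array([[c['fx'],0,c['cx']],[0,c['fy'],c['cy']],[0,0,1]])
    u=cv2.undistortPoints(np.array(px,float).reshape(-1,1,2),K,np.array(c['dist'])).reshape(-1,2)
    d=np.c_[u,np.ones(len(u))]@c['R']
    return -c['R'].T@c['t'], d/np.linalg.norm(d,axis=1,keepdims=True)
def onz(c,px,z):
    o,d=ray(c,px); return o+d*((z-o[2])/d[:,2])[:,None]
def tri(c1,p1,c2,p2):
    o1,d1=ray(c1,[p1]);o2,d2=ray(c2,[p2]);d1=d1[0];d2=d2[0]
    A=np.c_[d1,-d2];s=np.linalg.lstsq(A,o2-o1,rcond=None)[0]
    a=o1+s[0]*d1;b=o2+s[1]*d2
    return (a+b)/2,np.linalg.norm(a-b)
def proj(c,X):
    K=np.array([[c['fx'],0,c['cx']],[0,c['fy'],c['cy']],[0,0,1]])
    return cv2.projectPoints(np.array(X,float).reshape(-1,1,3),cv2.Rodrigues(c['R'])[0],c['t'],K,np.array(c['dist']))[0].reshape(-1,2)
def crop(im,x0,y0,x1,y1,s):
    return cv2.resize(im[y0:y1,x0:x1],None,fx=s,fy=s,interpolation=cv2.INTER_CUBIC)
def state(ctrl):
    o=ctrl.get_obs(); R=Ro.from_rotvec(o['orientation']).as_matrix()
    return o,np.array(o['ee_pos']),R
E
python3 - <<'E'
from h import *
t=cv2.imread('pics/top0.png');s=cv2.imread('pics/scene0.png')
a=crop(t,120,140,290,260,4.5);cv2.imwrite('pics/c_top_tray.png',a)
cv2.imwrite('pics/c_top_pots.png',crop(t,295,105,445,290,3.2))
cv2.imwrite('pics/c_sc_pots.png',crop(s,80,190,300,340,3.6))
cv2.imwrite('pics/c_sc_tray.png',crop(s,210,115,400,250,4.2))
from workcell import ctrl
o,p,R=state(ctrl);print(np.round(R,3),o['t'])
E
```

```text
[[-0.     0.307 -0.952]
 [ 0.001 -0.952 -0.307]
 [-1.    -0.001  0.   ]] 0.15
```

View pics/c_top_tray.png

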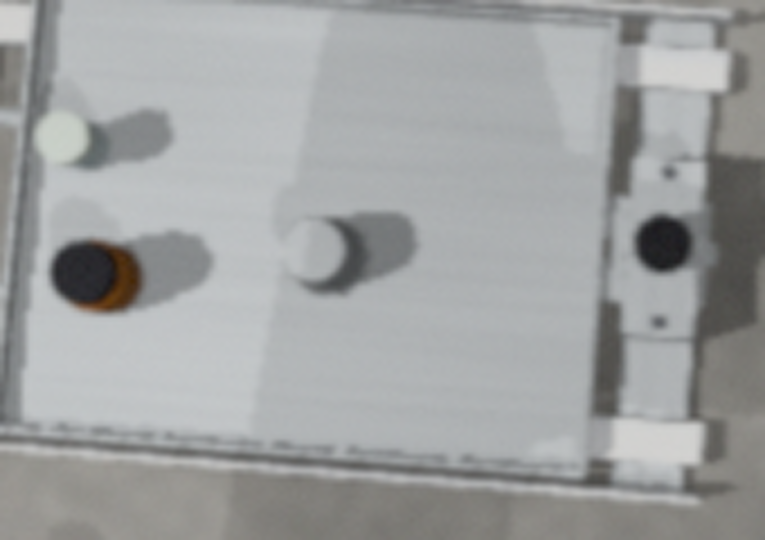

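View pics/c_top_pots.png

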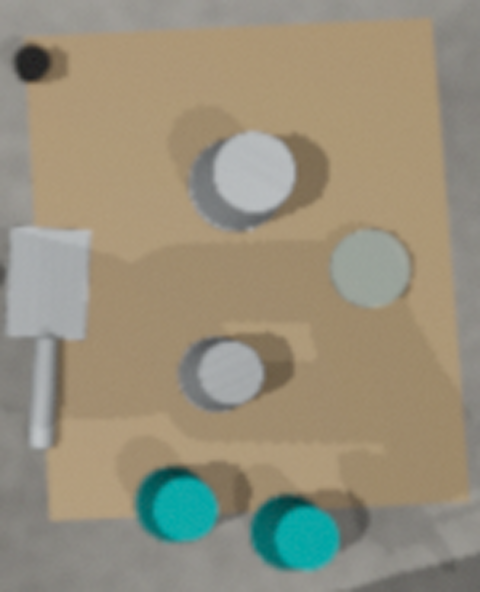

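View pics/c_sc_pots.png

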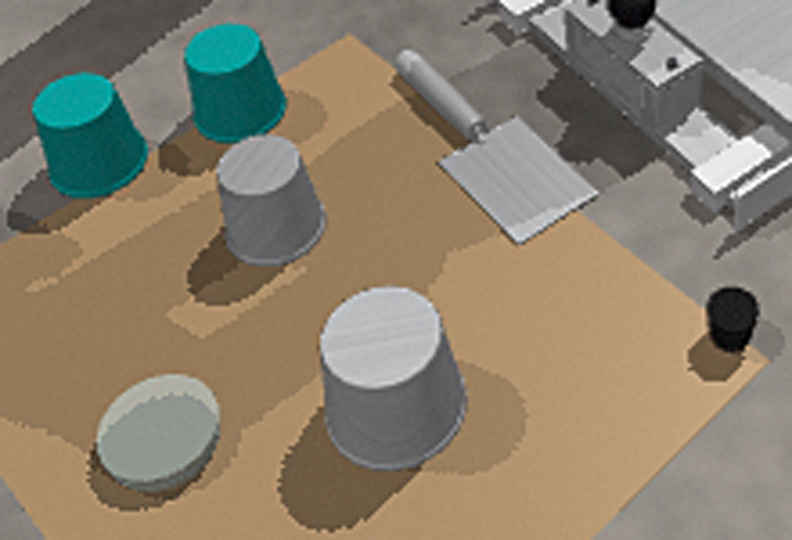

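View pics/c_sc_tray.png

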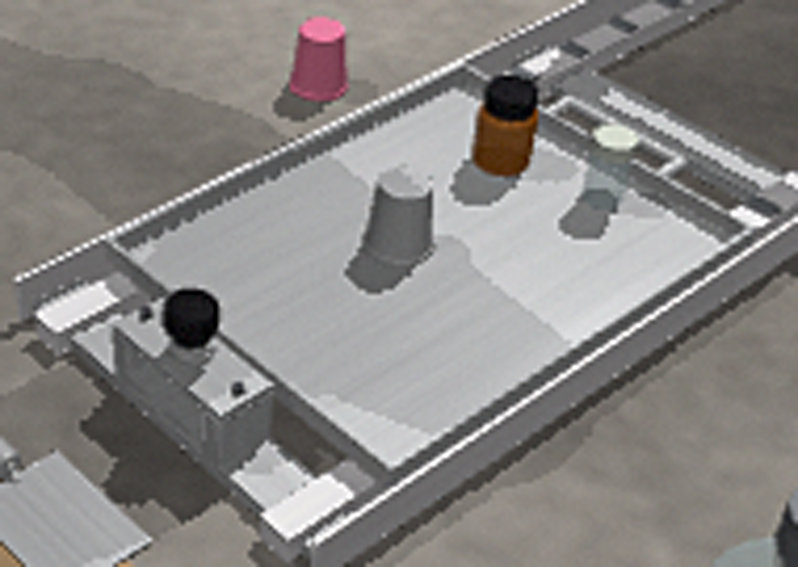

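```bash
python3 - <<'E'
from h import *
from workcell import ctrl
im={n:cv2.imread(f'pics/{n}0.png') for n in('top','scene')}
C={n:ctrl.get_calibration(n) for n in im}
seeds={'large':((374,158),(185,283),70),'middle':((367,221),(152,235),61),'small':((190,195),(305,158),79),'knob':((267,194),(255,187),93)}
P={}
for k,(a,b,z) in seeds.items():
    for n,s,lo in(('top',a,14),('scene',b,14)):
        g=cv2.bilateralFilter(im[n],5,20,3); m=np.zeros((386,514),np.uint8)
        cv2.floodFill(g,m,s,(0,0,0),(lo,)*3,(lo,)*3,cv2.FLOODFILL_FIXED_RANGE|cv2.FLOODFILL_MASK_ONLY|(255<<8))
        m=cv2.morphologyEx(m[1:-1,1:-1],cv2.MORPH_OPEN,np.ones((3,3)))
        c=max(cv2.findContours(m,0,cv2.CHAIN_APPROX_NONE)[0],key=cv2.contourArea)
        h=cv2.convexHull(c);e=cv2.fitEllipse(h if len(h)>5 else c);P[k,n]=e[0]
        print(k,n,np.round(e[0],1),np.round(e[1],1),cv2.contourArea(c),cv2.boundingRect(c),'onz',np.round(onz(C[n],[e[0]],z)[0],1))
    X,g=tri(C['top'],P[k,'top'],C['scene'],P[k,'scene']);print('  tri',np.round(X,1),'gap',round(g,1),'expect z',z)
E
```

```text
large top [374.  158.4] [24.  24.3] 435.0 (362, 147, 25, 24) onz [ 595.1 -303.6   70. ]
large scene [185.3 283.2] [26.4 33.3] 631.5 (169, 271, 33, 27) onz [ 598.3 -306.1   70. ]
  tri [ 595.7 -304.7   65.8] gap 0.3 expect z 70
middle top [366.6 221.1] [18.5 19.1] 261.5 (357, 212, 20, 19) onz [ 439.4 -284.7   61. ]
middle scene [151.5 235.5] [15.2 22.8] 248.0 (141, 228, 21, 16) onz [ 443.3 -286.9   61. ]
  tri [ 439.5 -285.5   56.8] gap 0.0 expect z 61
small top [218.7 196.8] [ 93.8 130.2] 6654.0 (175, 142, 82, 104) onz [496.9  81.4  79. ]
small scene [304.4 158.4] [ 4.8 10.4] 30.5 (300, 156, 10, 6) onz [501.4 148.   79. ]
  tri [512.3  94.  110.4] gap 47.6 expect z 79
knob top [267.  193.7] [10.3 10.5] 75.0 (262, 189, 11, 10) onz [503.8 -37.9  93. ]
knob scene [255.  188.4] [ 9.2 10.8] 64.0 (250, 185, 11, 9) onz [510.8 -43.1  93. ]
  tri [504.6 -37.6  85.6] gap 0.6 expect z 93
```

```bash
python3 - <<'E'
from h import *
from workcell import ctrl
c=ctrl.get_calibration('wrist');o,p,R=state(ctrl)
print('cam',-c['R'].T@c['t']-p)
for z in(0,60,100,140,180):print(z,proj(c,[p[0],p[1],z]))
for q in [(439.5,-285.5),(595.5,-304.5)]:
    d=np.r_[q,200]-p; print('tool shift',np.round(R.T@d))
E
```

```text
cam [ 76.43723097  24.64216183 136.78952201]
0 [[254.84347068 162.09846361]]
60 [[254.85176164 174.41209177]]
100 [[254.85903882 185.29306937]]
140 [[254.86841912 199.42126813]]
180 [[254.88095268 218.48394171]]
tool shift [  47. -218. -331.]
tool shift [  47. -152. -473.]
```

Call:
arm_command(deltas=[[0.0, -0.024, -0.037, 0], [0.0, -0.024, -0.037, 0], [0.0, -0.024, -0.037, 0], [0.0, -0.024, -0.037, 0], [0.0, -0.024, -0.037, 0], [0.0, -0.024, -0.037, 0], [0.0, -0.024, -0.037, 0], [0, 0, 0, 0]], hand=0.0878)

```text
t: 0.95
ee_pos: [391.8, -347.5, 245.1]
orientation: [2.056, 0.32, -2.058]
ft_force: [-0.7, -0.2, -0.2]
width: 87.7
```

```bash
cat > look.py <<'E'
import sys
from h import *
from workcell import ctrl
n=sys.argv[1]
o,p,R=state(ctrl);c=ctrl.get_calibration('wrist');im=ctrl.get_image('wrist')
cv2.imwrite(f'pics/{n}.png',im[:,:,::-1]);pickle.dump((c,p,R,o),open(f'pics/{n}.pkl','wb'))
print('t',o['t'],'p',np.round(p,1),'F',np.round(o['ft_force'],1),'w',round(o['width'],1))
E
python3 look.py w1
```

```text
t 0.95 p [ 391.8 -347.5  245.1] F [-0.7 -0.2 -0.2] w 87.7
```

View pics/w1.png

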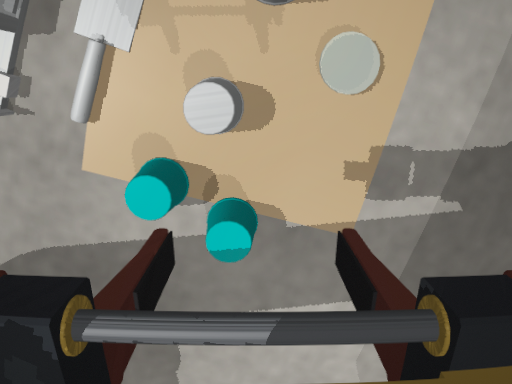

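The middle steel pot, untinted and on the board, is at (211,107); the turquoise decoys are at (153,197) and (228,240). I'll move above it and take a second view.

Call:
arm_command(deltas=[[0.015, -0.022, -0.032, 0], [0.015, -0.022, -0.032, 0], [0.015, 0, 0, 0], [0, 0, 0, 0], [0, 0, 0, 0]])

```text
t: 1.5
ee_pos: [438.7, -290.3, 199.5]
orientation: [2.057, 0.312, -2.059]
ft_force: [1.3, -0.3, 0.1]
width: 87.8
```

```bash
python3 look.py w2; cat > disc.py <<'E'
import sys
from h import *
def disc(n,s,lo=14,save=None):
    im=cv2.imread(f'pics/{n}.png');c,p,R,o=pickle.load(open(f'pics/{n}.pkl','rb'))
    g=cv2.bilateralFilter(im,7,30,4); m=np.zeros((386,514),np.uint8)
    cv2.floodFill(g,m,s,(0,0,0),(lo,)*3,(lo,)*3,cv2.FLOODFILL_FIXED_RANGE|cv2.FLOODFILL_MASK_ONLY|(255<<8))
    m=cv2.morphologyEx(m[1:-1,1:-1],cv2.MORPH_OPEN,cv2.getStructuringElement(cv2.MORPH_ELLIPSE,(5,5)))
    k=max(cv2.findContours(m,0,cv2.CHAIN_APPROX_NONE)[0],key=cv2.contourArea);k=cv2.convexHull(k)
    e=cv2.fitEllipse(k)
    cv2.ellipse(im,e,(0,0,255),1);cv2.imwrite('pics/'+(save or n+'_d')+'.png',im)
    return c,p,R,e
E
python3 - <<'E'
from disc import *
a=disc('w1',(211,107));print(np.round(a[3][0],1),np.round(a[3][1],1),onz(a[0],[a[3][0]],61))
E
```

```text
t 1.5 p [ 438.7 -290.3  199.5] F [ 1.3 -0.3  0.1] w 87.8
[208.1 107.8] [49.1 51.1] [[ 440.74461687 -285.61120937   61.        ]]
```

View pics/w2.png

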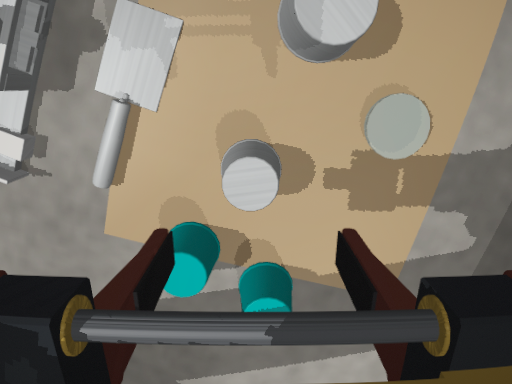

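View pics/w1_d.png

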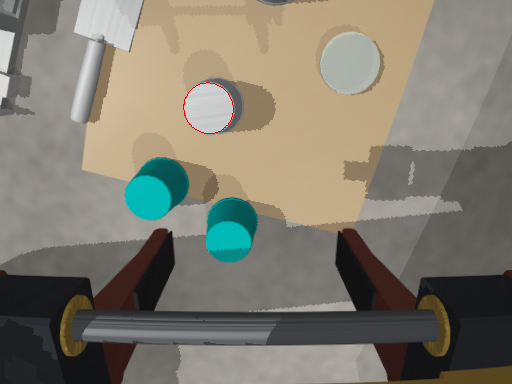

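```bash
python3 - <<'E'
from disc import *
a=disc('w1',(211,107));b=disc('w2',(250,185))
print(np.round(b[3],1),onz(b[0],[b[3][0]],61))
X,g=tri(a[0],a[3][0],b[0],b[3][0]);print('tri',X,g)
c,p,R,e=b
# size check
print('dia',np.array(e[1])/c['fx']*np.linalg.norm(X-(-c['R'].T@c['t'])))
d=np.r_[onz(b[0],[b[3][0]],61)[0][:2],0]-p; print('tool', np.round(R.T@d,1))
print('teal',onz(c,[(188,275),(266,305)],61),'large',onz(c,[(337,5)],70))
E
```

```text
Traceback (most recent call last):
ValueError: setting an array element with a sequence. The requested array has an inhomogeneous shape after 1 dimensions. The detected shape was (3,) + inhomogeneous part.
```

View pics/w2_d.png

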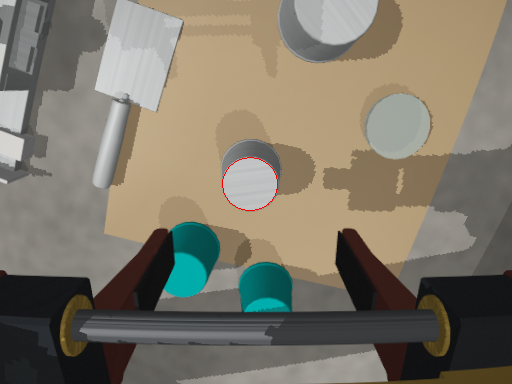

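```bash
python3 - <<'E'
from disc import *
a=disc('w1',(211,107));b=disc('w2',(250,185))
print(b[3],onz(b[0],[b[3][0]],61))
X,g=tri(a[0],a[3][0],b[0],b[3][0]);print('tri',X,g)
c,p,R,e=b
print('dia',np.array(e[1])/c['fx']*np.linalg.norm(X-(-c['R'].T@c['t'])))
d=np.r_[onz(b[0],[b[3][0]],61)[0][:2],0]-p; print('tool', np.round(R.T@d,1))
print('teal',onz(c,[(188,275),(266,305)],61),'large',onz(c,[(337,5)],70))
E
```

```text
((249.5644073486328, 183.66444396972656), (52.8087043762207, 55.0091667175293), 91.98408508300781) [[ 440.98780251 -285.23544815   61.        ]]
tri [ 440.56808716 -285.38252535   59.32619447] 0.08880534207004187
dia [45.57951733 47.4787499 ]
tool [199.5  -4.4  -3.9]
teal [[ 338.1962451  -255.89762482   61.        ]
 [ 328.34423288 -336.49426625   61.        ]] large [[ 592.89008876 -305.82151586   70.        ]]
```

Call:
arm_command(deltas=[[0.03, -0.0045, -0.004, 0], [0.04, 0, 0, 0], [0.03, 0, 0, 0], [0, 0, 0, 0]])

```text
t: 1.95
ee_pos: [442.4, -291.4, 101.7]
orientation: [2.065, 0.298, -2.052]
ft_force: [-0.3, -0.4, 0.4]
width: 87.5
```

```bash
cat > st.py <<'E'
import sys
from h import *
from workcell import ctrl
o,p,R=state(ctrl)
print('t',round(o['t'],2),'p',np.round(p,1),'F',np.round(o['ft_force'],1),'M',np.round(o['moment'],2),'w',round(o['width'],1),'x',np.round(R[:,0],3),'q1,6',np.round(o['qpos'],2))
if len(sys.argv)>3:
    g=np.array(list(map(float,sys.argv[1:4]))); print('tool shift to goal',np.round(R.T@(g-p),1))
E
python3 st.py 440.9 -285.3 63
```

```text
t 1.95 p [ 442.4 -291.4  101.7] F [-0.3 -0.4  0.4] M [ 0.06 -0.03 -0.02] w 87.5 x [ 0.007 -0.008 -1.   ] q1,6 [-0.6   0.5   1.93 -0.    0.69  0.67]
tool shift to goal [38.6 -6.7 -0.2]
```

Call:
arm_command(deltas=[[0.01, -0.007, 0, 0], [0.015, 0, 0, 0], [0, 0, 0, 0]])

```text
t: 2.25
ee_pos: [441.4, -287.1, 78.3]
orientation: [2.068, 0.292, -2.048]
ft_force: [-0.3, 0.2, 0.1]
width: 88.2
```

```bash
python3 st.py 440.9 -285.3 63
```

```text
t 2.25 p [ 441.4 -287.1   78.3] F [-0.3  0.2  0.1] M [0.   0.02 0.02] w 88.2 x [ 0.011 -0.011 -1.   ] q1,6 [-0.6   0.54  1.95 -0.    0.64  0.68]
tool shift to goal [15.2 -2.1  0.1]
```

Call:
arm_command(deltas=[[0.01, -0.002, 0, 0], [0.005, 0, 0, 0]])

```text
t: 2.45
ee_pos: [442.1, -286.0, 64.1]
orientation: [2.07, 0.289, -2.045]
ft_force: [-0.8, 0.2, 0.0]
width: 87.5
```

```bash
python3 st.py 440.9 -285.3 63;python3 look.py w3
```

```text
t 2.45 p [ 442.1 -286.    64.1] F [-0.8  0.2  0. ] M [ 0.08  0.01 -0.01] w 87.5 x [ 0.014 -0.013 -1.   ] q1,6 [-0.6   0.57  1.95 -0.    0.6   0.69]
tool shift to goal [ 1.  -1.1  1. ]
t 2.45 p [ 442.1 -286.    64.1] F [-0.8  0.2  0. ] w 87.5
```

View pics/w3.png

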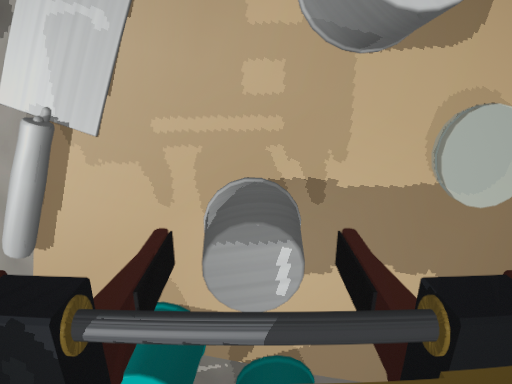

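Call:
arm_command(deltas=[[0, 0, 0, 0], [0, 0, 0, 0], [0, 0, 0, 0], [0, 0, 0, 0], [0, 0, 0, 0]], hand=0.03)

```text
t: 3.0
ee_pos: [442.9, -286.3, 64.3]
orientation: [2.07, 0.289, -2.043]
ft_force: [-0.0, 0.3, -1.3]
width: 53.3
```

```bash
python3 st.py 440.9 -285.3 63
```

```text
t 3.0 p [ 442.9 -286.3   64.3] F [-0.   0.3 -1.3] M [-0.03  0.03 -0.01] w 53.3 x [ 0.015 -0.013 -1.   ] q1,6 [-0.6   0.57  1.95 -0.    0.6   0.69]
tool shift to goal [ 1.3 -1.6  1.6]
```

Call:
arm_command(deltas=[[-0.02, 0, 0, 0], [-0.045, 0, 0, 0], [-0.045, 0, 0, 0], [-0.04, 0, 0, 0], [0, 0, 0, 0]])

```text
t: 3.5
ee_pos: [439.7, -283.8, 218.2]
orientation: [2.068, 0.292, -2.048]
ft_force: [-0.3, 0.4, -0.7]
width: 53.7
```

```bash
python3 st.py 390 140 235; python3 look.py w4
```

```text
t 3.5 p [ 439.7 -283.8  218.2] F [-0.3  0.4 -0.7] M [ 0.   -0.02 -0.01] w 53.7 x [ 0.011 -0.011 -1.   ] q1,6 [-0.59  0.31  1.89 -0.    0.93  0.68]
tool shift to goal [ -21.8 -419.7  -75.4]
t 3.5 p [ 439.7 -283.8  218.2] F [-0.3  0.4 -0.7] w 53.7
```

View pics/w4.png

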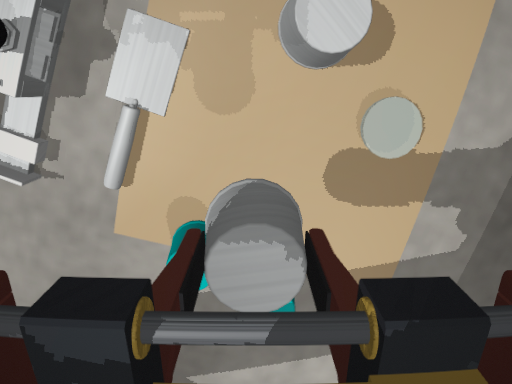

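The pot hangs straight between the fingers, with its rim's near edge at about (253,182). Next I carry it toward the tray for a stand-off view of the small pot.

Call:
arm_command(deltas=[[-0.003, -0.046, -0.008, 0], [-0.003, -0.046, -0.008, 0], [-0.003, -0.046, -0.008, 0], [-0.003, -0.046, -0.008, 0], [-0.003, -0.046, -0.008, 0], [-0.003, -0.046, -0.008, 0], [-0.003, -0.046, -0.008, 0], [-0.003, -0.046, -0.008, 0], [-0.003, -0.046, -0.008, 0], [0, 0, 0, 0]])

```text
t: 4.55
ee_pos: [378.8, 147.9, 227.6]
orientation: [2.054, 0.291, -2.072]
ft_force: [0.0, -0.5, -1.5]
width: 53.3
```

```bash
python3 st.py 390 140 235; python3 look.py w5
```

```text
t 4.55 p [378.8 147.9 227.6] F [ 0.  -0.5 -1.5] M [ 0.05  0.01 -0.  ] w 53.3 x [-0.008 -0.009 -1.   ] q1,6 [ 0.35  0.13  2.1  -0.01  0.92  1.63]
tool shift to goal [-7.4 10.9 -8.4]
t 4.55 p [378.8 147.9 227.6] F [ 0.  -0.5 -1.5] w 53.3
```

View pics/w5.png

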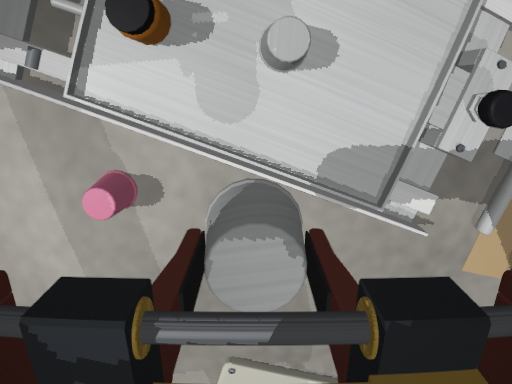

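The small steel pot's top is at about (289,38) on the tray. Pink is at (110,195) off the tray, the jar at (140,18) and the knob at (495,108). I'll move closer for a second view.

Call:
arm_command(deltas=[[0, 0.005, -0.035, 0], [0, 0.005, -0.03, 0], [0, 0, 0, 0], [0, 0, 0, 0]])

```text
t: 5.0
ee_pos: [442.0, 150.6, 221.1]
orientation: [2.04, 0.286, -2.083]
ft_force: [-0.3, -0.4, -0.9]
width: 53.6
```

```bash
python3 look.py w6; python3 - <<'E'
from disc import *
im=cv2.imread('pics/w6.png')
c,p,R,o=pickle.load(open('pics/w6.pkl','rb'))
print(proj(c,[500,147,79]))
cv2.imwrite('pics/c_w6.png',crop(im,200,50,360,200,4));cv2.imwrite('pics/c_w5.png',crop(cv2.imread('pics/w5.png'),220,0,380,110,4))
E
```

```text
t 5.0 p [442.  150.6 221.1] F [-0.3 -0.4 -0.9] w 53.6
[[277.28905535 119.53267072]]
```

View pics/c_w6.png

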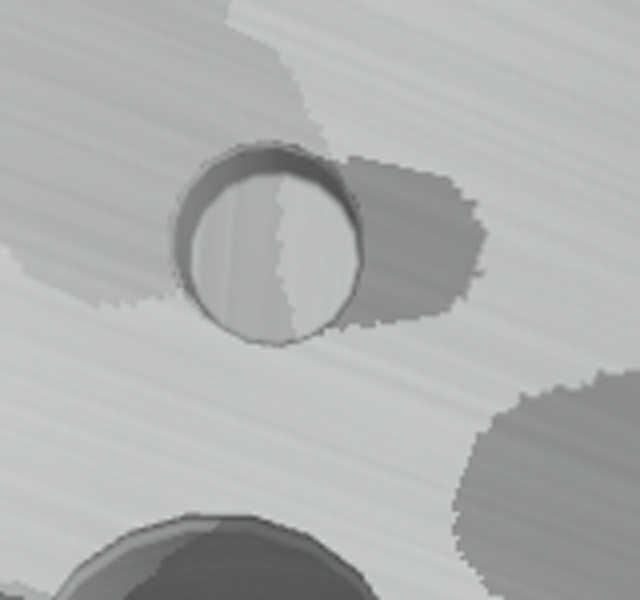

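View pics/c_w5.png

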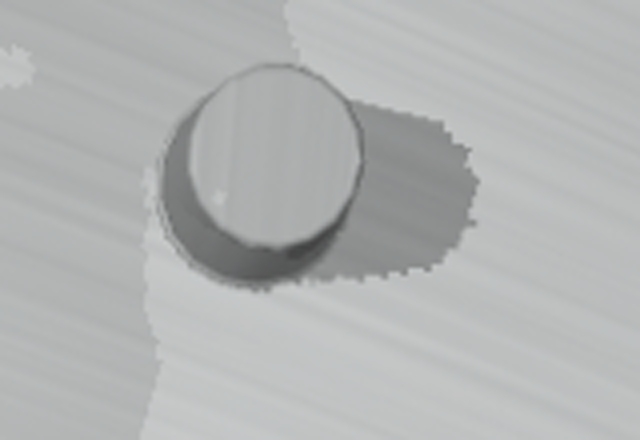

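```bash
python3 - <<'E'
from disc import *
L=lambda n:pickle.load(open(f'pics/{n}.pkl','rb'))
c5,c6=L('w5'),L('w6')
p5=(288.5,38.7);p6=(268.5,114.4)
print(tri(c5[0],p5,c6[0],p6),onz(c5[0],[p5],79),onz(c6[0],[p6],79))
print('knob w5',onz(c5[0],[(494,108)],93))
S=onz(c6[0],[p6],79)[0]
print('x axis',c6[2][:,0])
# middle reference at w2 and at grasp
print('dia',172/4/c6[0]['fx']*np.linalg.norm(S+c6[0]['R'].T@c6[0]['t']))
E
python3 st.py 500 147 221
```

```text
(array([501.80505107, 155.03720193,  77.4152999 ]), np.float64(0.014441894552502414)) [[501.55523905 155.13948101  79.        ]] [[501.9175473  155.14691188  79.        ]]
knob w5 [[502.41864167 -25.02317403  93.        ]]
x axis [-0.01900148 -0.0151267  -0.99970502]
dia 35.95700382482422
t 5.05 p [441.9 150.6 221.2] F [-0.4  0.5 -0.6] M [-0.01 -0.02 -0.08] w 53.4 x [-0.019 -0.015 -1.   ] q1,6 [ 0.31  0.24  1.98 -0.01  0.95  1.6 ]
tool shift to goal [ -0.8  19.9 -54.6]
```

```bash
python3 - <<'E'
from h import *
from workcell import ctrl
ct=ctrl.get_calibration('top');cs=ctrl.get_calibration('scene')
pt=(120+317.5/4.5-.5,140+250.5/4.5-.5);ps=(210+405.5/4.2-.5,115+182/4.2-.5)
print(onz(ct,[pt],79),onz(cs,[ps],79),tri(ct,pt,cs,ps))
im=ctrl.get_image('top')[:,:,::-1];cv2.imwrite('pics/top1.png',im)
cv2.imwrite('pics/c_top1.png',crop(im,120,130,300,260,4))
L=lambda n:pickle.load(open(f'pics/{n}.pkl','rb'))
for n in('w5','w6'):
    c=L(n)[0];print(n,proj(c,[[503.8,-37.9,93],[501.8,155.1,79]]))
cv2.imwrite('pics/c_w6k.png',crop(cv2.imread('pics/w6.png'),400,60,512,260,3))
E
```

```text
[[500.59913739 152.43373881  79.        ]] [[502.75363884 152.99648717  79.        ]] (array([501.37343116, 153.29541401,  77.97664171]), np.float64(1.9145515453280515))
w5 [[506.94664371 111.36376432]
 [288.64072881  38.40555192]]
w6 [[482.29352539 181.17996758]
 [268.51253318 114.55630892]]
```

View pics/c_top1.png

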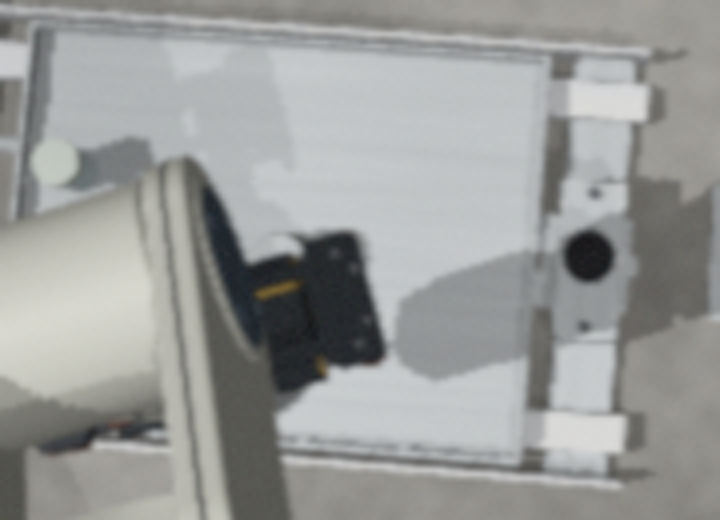

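View pics/w6.png

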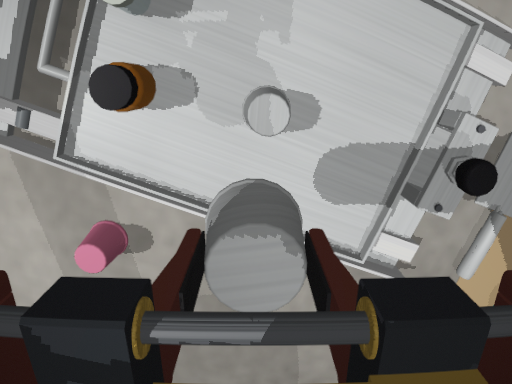

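```bash
cat > nest.py <<'E'
import sys
from h import *
from workcell import ctrl
# usage: nest.py gx gy gz  : needed tool shift so held pot's rim centre gets to goal
off=pickle.load(open('off.pkl','rb'))
o,p,R=state(ctrl)
rim=p+R@off
g=np.array(list(map(float,sys.argv[1:4])))
print('t',round(o['t'],2),'p',np.round(p,1),'F',np.round(o['ft_force'],1),'M',np.round(o['moment'],2),'w',round(o['width'],1),'x',np.round(R[:,0],3))
print('rim',np.round(rim,1),'tool shift',np.round(R.T@(g-rim),1),'pot axis',np.round(R@pickle.load(open('ax.pkl','rb')),3))
E
python3 - <<'E'
from h import *
R=Ro.from_rotvec([2.07,.289,-2.044]).as_matrix()
off=R.T@(np.array([440.9,-285.3,0])-np.array([442.6,-286.2,64.2]));print(off)
off[1]=(R.T@np.array([0,0,-64.2]))[1]
print(off,R)
pickle.dump(off,open('off.pkl','wb'));pickle.dump(R.T@np.array([0,0,1.]),open('ax.pkl','wb'))
E
python3 nest.py 501.5 154.3 110
```

```text
[64.15130486 -2.4235529   2.01902851]
[64.15130486 -1.06982275  2.01902851] [[ 0.01456373  0.28967546 -0.95701412]
 [-0.01300129 -0.95697985 -0.28986294]
 [-0.99980941  0.01666391 -0.01017105]]
t 5.1 p [441.7 150.8 221.5] F [ 0.2  0.4 -0.3] M [ 0.01  0.02 -0.08] w 53.0 x [-0.018 -0.015 -1.   ]
rim [438.3 150.3 157.4] tool shift [ 46.2  13.7 -62.7] pot axis [0.033 0.002 0.999]
```

Call:
arm_command(deltas=[[0.005, 0.005, -0.022, 0], [0.005, 0.005, -0.022, 0], [0.005, 0.004, -0.019, 0], [0.005, 0, 0, 0], [0, 0, 0, 0]])

```text
t: 5.6
ee_pos: [501.9, 151.2, 198.5]
orientation: [2.036, 0.283, -2.089]
ft_force: [-0.2, -1.2, -1.1]
width: 53.4
```

```bash
python3 nest.py 501.5 154.3 110; python3 look.py w7
```

```text
t 5.6 p [501.9 151.2 198.5] F [-0.2 -1.2 -1.1] M [ 0.03 -0.    0.03] w 53.4 x [-0.023 -0.016 -1.   ]
rim [498.2 150.6 134.4] tool shift [24.3 -2.8 -4.9] pot axis [0.038 0.003 0.999]
t 5.6 p [501.9 151.2 198.5] F [-0.2 -1.2 -1.1] w 53.4
```

View pics/w7.png

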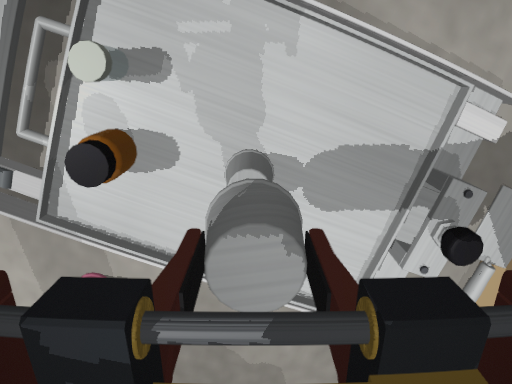

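Call:
arm_command(deltas=[[0.008, -0.003, -0.005, 0], [0.014, 0, 0, 0], [0.013, 0, 0, 0], [0, 0, 0, 0]])

```text
t: 6.05
ee_pos: [503.1, 155.4, 162.7]
orientation: [2.037, 0.284, -2.088]
ft_force: [-0.6, 0.9, -0.8]
width: 53.4
```

```bash
python3 nest.py 501.5 154.3 85; python3 look.py w8;python3 - <<'E'
from h import *
from workcell import ctrl
im=ctrl.get_image('scene')[:,:,::-1];cv2.imwrite('pics/sc2.png',crop(im,210,60,410,260,3))
E
```

```text
t 6.05 p [503.1 155.4 162.7] F [-0.6  0.9 -0.8] M [ 0.01 -0.02 -0.  ] w 53.4 x [-0.022 -0.016 -1.   ]
rim [499.4 154.9  98.6] tool shift [13.5  1.  -2.2] pot axis [0.037 0.003 0.999]
t 6.05 p [503.1 155.4 162.7] F [-0.6  0.9 -0.8] w 53.4
```

View pics/sc2.png

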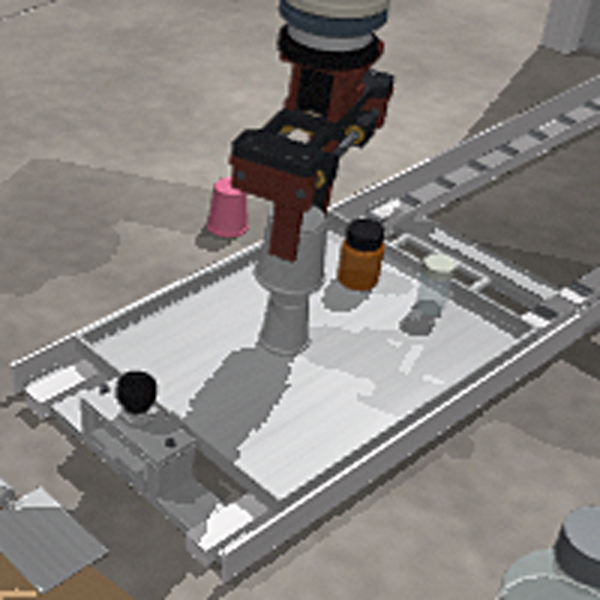

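View pics/w8.png

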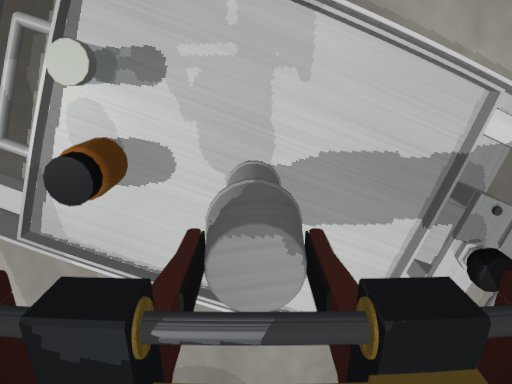

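Call:
arm_command(deltas=[[0.006, 0.001, -0.002, 0], [0.01, 0, 0, 0], [0.01, 0, 0, 0], [0.006, 0, 0, 0], [0, 0, 0, 0]])

```text
t: 6.65
ee_pos: [506.6, 155.0, 130.3]
orientation: [2.042, 0.284, -2.084]
ft_force: [-0.8, -0.1, -1.6]
width: 53.4
```

```bash
python3 nest.py 501.5 154.3 27
```

```text
t 6.65 p [506.6 155.  130.3] F [-0.8 -0.1 -1.6] M [-0.    0.01  0.05] w 53.4 x [-0.018 -0.015 -1.   ]
rim [503.2 154.5  66.2] tool shift [39.2 -0.6  0.8] pot axis [0.033 0.001 0.999]
```

Call:
arm_command(deltas=[[0.009, 0, 0.001, 0], [0.009, 0, 0, 0], [0.008, 0, 0, 0], [0, 0, 0, 0]])

```text
t: 7.05
ee_pos: [504.9, 154.2, 101.9]
orientation: [2.042, 0.284, -2.084]
ft_force: [0.3, 1.0, -1.2]
width: 53.1
```

```bash
python3 nest.py 501.5 154.3 27
```

```text
t 7.05 p [504.9 154.2 101.9] F [ 0.3  1.  -1.2] M [-0.03  0.02 -0.02] w 53.1 x [-0.018 -0.015 -1.   ]
rim [501.5 153.7  37.8] tool shift [10.7 -0.7 -0.4] pot axis [0.033 0.002 0.999]
```

Still clear. I'll lower it gently to contact.

Call:
arm_command(deltas=[[0.004, 0, 0, 0], [0.004, 0, 0, 0], [0.002, 0, 0, 0]])

```text
t: 7.35
ee_pos: [504.8, 154.0, 91.3]
orientation: [2.042, 0.284, -2.085]
ft_force: [-6.3, -0.5, 12.2]
width: 53.5
```

```bash
python3 nest.py 501.5 154.3 27
```

```text
t 7.35 p [504.8 154.   91.3] F [-6.3 -0.5 12.2] M [-0.23  1.27  0.04] w 53.5 x [-0.019 -0.015 -1.   ]
rim [501.3 153.5  27.2] tool shift [ 0.2 -0.7 -0.4] pot axis [0.033 0.002 0.999]
```

Call:
arm_command(deltas=[[0.001, 0, 0, 0], [0.0005, 0, 0, 0]])

```text
t: 7.55
ee_pos: [504.2, 154.0, 91.1]
orientation: [2.04, 0.284, -2.086]
ft_force: [-1.7, -1.1, 6.5]
width: 53.3
```

```bash
python3 nest.py 501.5 154.3 27;python3 look.py w9
```

```text
t 7.55 p [504.2 154.   91.1] F [-1.7 -1.1  6.5] M [-0.31  0.31  0.02] w 53.3 x [-0.02  -0.015 -1.   ]
rim [500.7 153.5  27. ] tool shift [-0.  -0.5 -1. ] pot axis [0.034 0.002 0.999]
t 7.55 p [504.2 154.   91.1] F [-1.7 -1.1  6.5] w 53.3
```

View pics/w9.png

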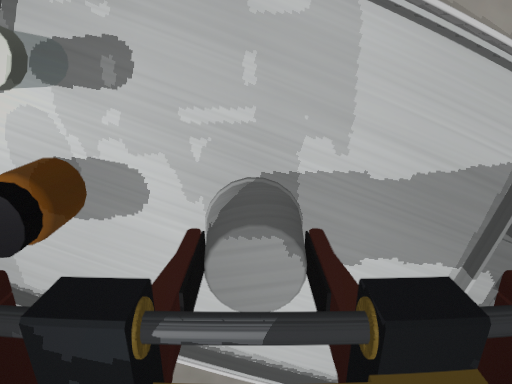

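Call:
arm_command(deltas=[[0, 0, 0, 0], [0, 0, 0, 0], [0, 0, 0, 0], [0, 0, 0, 0]], hand=0.0878)

```text
t: 8.0
ee_pos: [505.0, 154.3, 91.8]
orientation: [2.043, 0.284, -2.083]
ft_force: [-0.6, 0.2, 0.1]
width: 81.7
```

Call:
arm_command(deltas=[[-0.015, 0, 0, 0], [-0.04, 0, 0, 0], [-0.05, 0, 0, 0], [-0.03, 0, 0, 0], [0, 0, 0, 0]])

```text
t: 8.5
ee_pos: [506.8, 156.1, 229.6]
orientation: [2.037, 0.284, -2.088]
ft_force: [-0.0, 0.2, -0.2]
width: 87.4
```

```bash
python3 st.py 560 -300 225; python3 look.py w10
```

```text
t 8.5 p [506.8 156.1 229.6] F [-0.   0.2 -0.2] M [ 0.05 -0.03  0.02] w 87.4 x [-0.022 -0.016 -1.   ] q1,6 [ 0.28  0.32  1.84 -0.01  1.01  1.57]
tool shift to goal [ 10.6 452.5  77.3]
t 8.5 p [506.8 156.1 229.6] F [-0.   0.2 -0.2] w 87.4
```

View pics/w10.png

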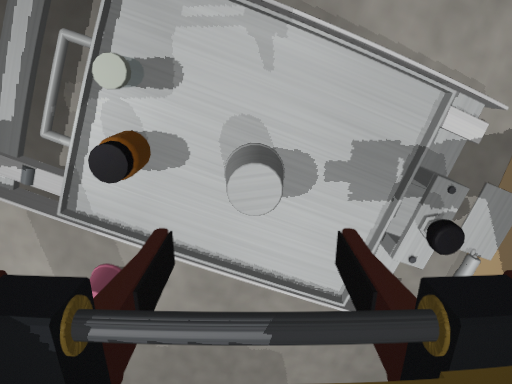

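```bash
python3 - <<'E'
from disc import *
im=cv2.imread('pics/w10.png');cv2.imwrite('pics/c_w10.png',crop(im,200,120,310,240,5))
c,p,R,o=pickle.load(open('pics/w10.pkl','rb'))
e=disc('w10',(260,195),18)[3];print(e,onz(c,[e[0]],88));print('knob',onz(c,[(445,237)],93))
E
```

```text
((247.88877868652344, 145.00192260742188), (280.7560729980469, 392.2633972167969), 101.44219970703125) [[537.42240458 169.60031648  88.        ]]
knob [[507.76212082 -30.47250803  93.        ]]
```

View pics/c_w10.png

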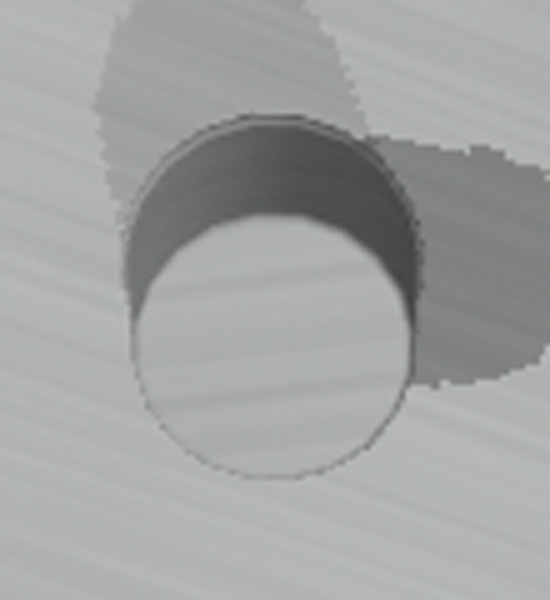

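Call:
arm_command(deltas=[[0, 0.04, 0.006, 0], [0, 0.03, 0.006, 0], [0, 0, 0, 0], [0, 0, 0, 0]])

```text
t: 8.95
ee_pos: [511.7, 83.8, 223.7]
orientation: [2.027, 0.285, -2.096]
ft_force: [-0.3, -0.6, -1.1]
width: 87.8
```

```bash
python3 look.py w11
```

```text
t 8.95 p [511.7  83.8 223.7] F [-0.3 -0.6 -1.1] w 87.8
```

View pics/w11.png

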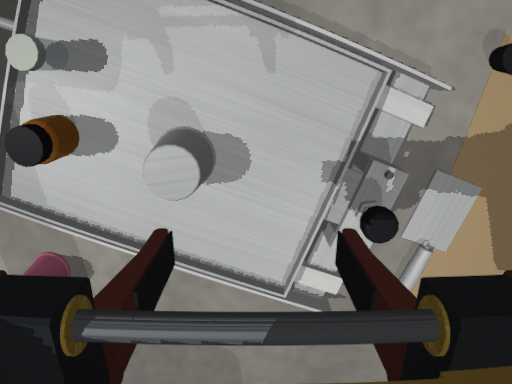

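```bash
python3 - <<'E'
from disc import *
im=cv2.imread('pics/w11.png')
cv2.imwrite('pics/c_w11.png',np.hstack([crop(im,130,120,225,215,4),crop(im,340,170,435,265,4)]))
E
```

```text
(no output)
```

View pics/c_w11.png

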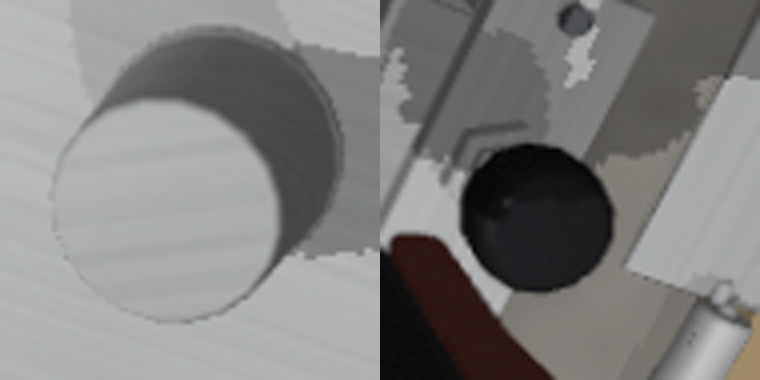

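```bash
python3 - <<'E'
from disc import *
L=lambda n:pickle.load(open(f'pics/{n}.pkl','rb'))[0]
a,b=L('w10'),L('w11')
pa=(254.1,188.7);pb=(171.25,172.25)
print(tri(a,pa,b,pb),onz(a,[pa],88),onz(b,[pb],88))
print('knob',tri(a,(445,237),b,(379,224)),onz(b,[(379,224)],86),onz(b,[(379,224)],93))
E
python3 st.py 560 -290 225
```

```text
(array([501.00810705, 153.52730003,  84.97557431]), np.float64(0.1389404427662784)) [[502.0087775  153.83362824  88.        ]] [[501.95481338 153.02902759  88.        ]]
knob (array([505.10053992, -38.15321841,  83.02866684]), np.float64(0.4732321958870365)) [[506.29401038 -36.49263403  86.        ]] [[508.52458929 -32.74359029  93.        ]]
t 9.0 p [511.5  84.  223.6] F [-1.  -0.9 -0.8] M [-0.   -0.04 -0.04] w 87.8 x [-0.031 -0.017 -0.999] q1,6 [ 0.15  0.31  1.86 -0.01  1.    1.44]
tool shift to goal [  3.5 372.3  59.7]
```

The nested middle pot's top measures z≈85–88 at (502,153.5), so it is seated. Next is the large pot.

Call:
arm_command(deltas=[[0, 0.045, 0.007, 0], [0, 0.045, 0.007, 0], [0, 0.045, 0.007, 0], [0, 0.045, 0.007, 0], [0, 0.045, 0.007, 0], [0, 0.045, 0.007, 0], [0, 0.045, 0.007, 0], [0, 0.03, 0.005, 0], [0, 0, 0, 0]])

```text
t: 9.9
ee_pos: [562.4, -263.9, 219.8]
orientation: [2.012, 0.305, -2.097]
ft_force: [0.4, -0.1, 0.1]
width: 87.8
```

```bash
python3 st.py 595 -304 200; python3 look.py w12
```

```text
t 9.9 p [ 562.4 -263.9  219.8] F [ 0.4 -0.1  0.1] M [ 0.01 -0.09  0.02] w 87.8 x [-0.039 -0.014 -0.999] q1,6 [-0.44  0.46  1.64 -0.03  1.07  0.84]
tool shift to goal [ 19.  48. -20.]
t 9.9 p [ 562.4 -263.9  219.8] F [ 0.4 -0.1  0.1] w 87.8
```

View pics/w12.png

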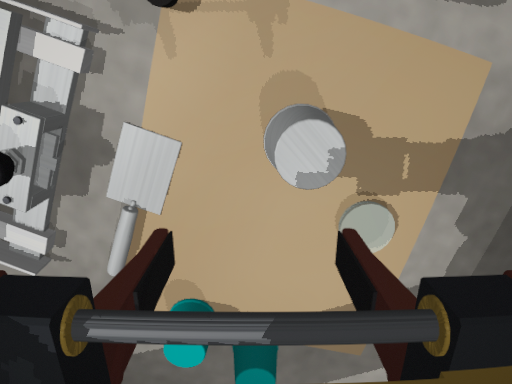

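The large pot's top is at about (310,154), with the dish at (367,225) and the stopper at (162,0). I'll move above it.

Call:
arm_command(deltas=[[0.005, 0.024, -0.01, 0], [0.005, 0.024, -0.01, 0], [0, 0, 0, 0], [0, 0, 0, 0]])

```text
t: 10.35
ee_pos: [595.3, -294.5, 205.4]
orientation: [2.006, 0.319, -2.102]
ft_force: [0.1, -0.4, 0.4]
width: 87.5
```

```bash
python3 look.py w13; python3 - <<'E'
from disc import *
cv2.imwrite('pics/c_w123.png',np.hstack([crop(cv2.imread('pics/w12.png'),255,95,355,195,4),crop(cv2.imread('pics/w13.png'),205,100,305,240,4)[:400] if 0 else crop(cv2.imread('pics/w13.png'),205,130,305,230,4)]))
E
```

```text
t 10.35 p [ 595.3 -294.5  205.4] F [ 0.1 -0.4  0.4] w 87.5
```

View pics/c_w123.png

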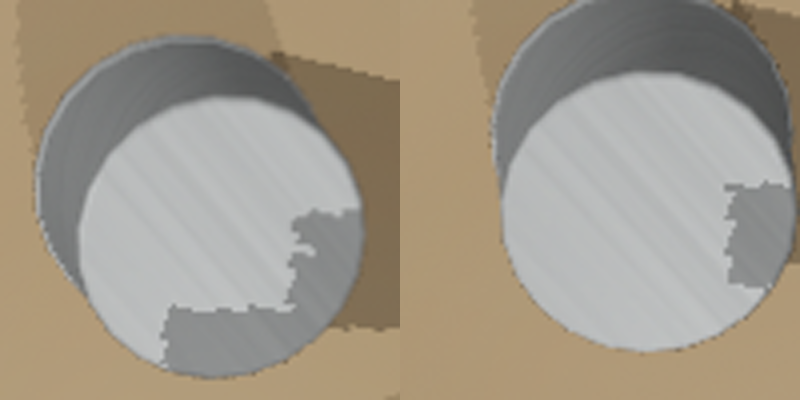

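View pics/w13.png

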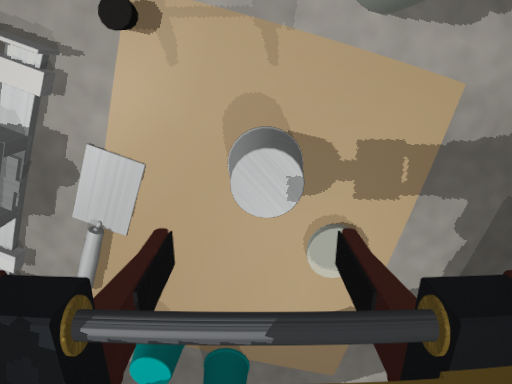

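```bash
python3 - <<'E'
from disc import *
L=lambda n:pickle.load(open(f'pics/{n}.pkl','rb'))[0]
a,b=L('w12'),L('w13')
pa=(309.9,153.9);pb=(266.75,182.4)
print(tri(a,pa,b,pb),onz(a,[pa],70),onz(b,[pb],70), 'dish',onz(b,[(330,250)],16))
E
python3 st.py 597 -305.5 67
```

```text
(array([ 597.16521511, -303.92392295,   67.94604566]), np.float64(0.20794456047467821)) [[ 597.43911513 -303.53352054   70.        ]] [[ 597.84723196 -303.57471628   70.        ]] dish [[ 528.79192952 -401.67973388   16.        ]]
t 10.4 p [ 595.2 -294.3  205.5] F [-0.4 -0.4 -0.2] M [-0.06 -0.01  0.08] w 87.6 x [-0.045 -0.008 -0.999] q1,6 [-0.47  0.54  1.54 -0.03  1.1   0.81]
tool shift to goal [138.3  12.   -4.7]
```

Call:
arm_command(deltas=[[0.03, 0.01, -0.007, 0], [0.045, 0, 0, 0], [0, 0, 0, 0], [0, 0, 0, 0]])

```text
t: 10.8
ee_pos: [602.0, -297.0, 132.1]
orientation: [2.005, 0.322, -2.096]
ft_force: [1.1, 0.0, -0.4]
width: 87.8
```

```bash
python3 st.py 597.6 -303.6 67
```

```text
t 10.8 p [ 602.  -297.   132.1] F [ 1.1  0.  -0.4] M [ 0.02 -0.02 -0.  ] w 87.8 x [-0.043 -0.009 -0.999] q1,6 [-0.46  0.64  1.56 -0.03  0.98  0.81]
tool shift to goal [65.3  5.2  3.4]
```

Call:
arm_command(deltas=[[0.012, 0.006, 0.003, 0], [0.01, 0.001, 0, 0], [0, 0, 0, 0]])

```text
t: 11.1
ee_pos: [601.9, -305.2, 113.6]
orientation: [2.008, 0.32, -2.09]
ft_force: [-0.1, -0.3, 0.2]
width: 87.9
```

```bash
python3 st.py 597.6 -303.6 67; python3 look.py w14
```

```text
t 11.1 p [ 601.9 -305.2  113.6] F [-0.1 -0.3  0.2] M [ 0.02  0.04 -0.03] w 87.9 x [-0.038 -0.011 -0.999] q1,6 [-0.48  0.66  1.57 -0.03  0.94  0.8 ]
tool shift to goal [46.7 -2.8  1.8]
t 11.1 p [ 601.9 -305.2  113.6] F [-0.1 -0.3  0.2] w 87.9
```

View pics/w14.png

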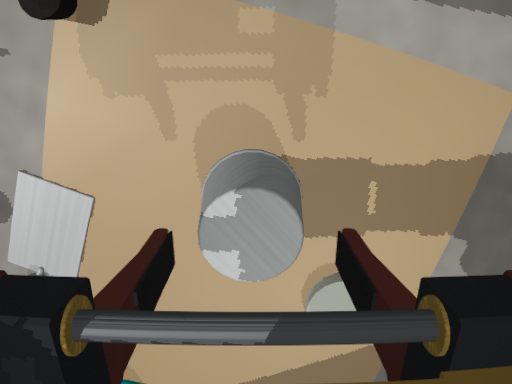

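Call:
arm_command(deltas=[[0.01, -0.003, 0.002, 0], [0.014, 0, 0, 0], [0.01, 0, 0, 0], [0, 0, 0, 0]])

```text
t: 11.55
ee_pos: [598.4, -303.9, 78.8]
orientation: [2.01, 0.317, -2.087]
ft_force: [0.7, -0.0, 0.1]
width: 87.7
```

```bash
python3 st.py 597.6 -303.6 67; python3 look.py w15
```

```text
t 11.55 p [ 598.4 -303.9   78.8] F [ 0.7 -0.   0.1] M [-0.02  0.02 -0.07] w 87.7 x [-0.036 -0.013 -0.999] q1,6 [-0.48  0.71  1.59 -0.04  0.88  0.8 ]
tool shift to goal [11.8 -0.5  0.2]
t 11.55 p [ 598.4 -303.9   78.8] F [ 0.7 -0.   0.1] w 87.7
```

View pics/w15.png

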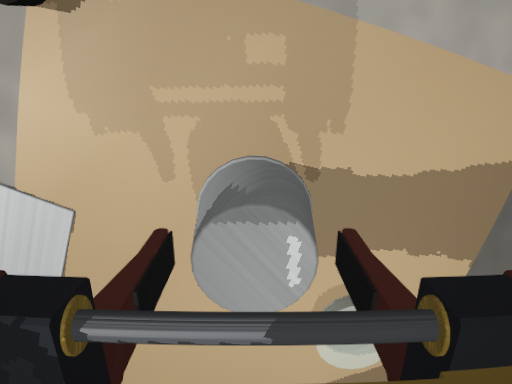

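Centred (column 255). I'll go down the last 12 mm and close.

Call:
arm_command(deltas=[[0.006, 0, 0, 0], [0.005, 0, 0, 0], [0, 0, 0, 0]])

```text
t: 11.9
ee_pos: [598.7, -304.3, 67.7]
orientation: [2.01, 0.317, -2.086]
ft_force: [0.2, -0.0, -0.1]
width: 87.9
```

Call:
arm_command(deltas=[[0, 0, 0, 0], [0, 0, 0, 0], [0, 0, 0, 0], [0, 0, 0, 0]], hand=0.04)

```text
t: 12.3
ee_pos: [598.9, -304.3, 68.0]
orientation: [2.011, 0.316, -2.085]
ft_force: [-0.2, 0.1, -1.7]
width: 69.0
```

```bash
python3 st.py 597.6 -303.6 67;  python3 - <<'E'
from h import *
from workcell import ctrl
o,p,R=state(ctrl)
pot=np.array([597.7,-303.6,0])
off=R.T@(pot-p);print(off)
ax=R.T@np.array([0,0,1.]);off[1]=-p[2]*ax[1]
print(off);pickle.dump(off,open('off.pkl','wb'));pickle.dump(ax,open('ax.pkl','wb'))
E
```

```text
t 12.3 p [ 598.9 -304.3   68. ] F [-0.2  0.1 -1.7] M [ 0.03 -0.01 -0.02] w 69.0 x [-0.034 -0.013 -0.999] q1,6 [-0.48  0.72  1.59 -0.04  0.86  0.8 ]
tool shift to goal [ 1.  -1.1  0.9]
[67.95019482 -1.19514456 -1.61629041]
[67.95019482 -0.14942488 -1.61629041]
```

Call:
arm_command(deltas=[[-0.02, 0, 0, 0], [-0.045, 0, 0, 0], [-0.045, 0, 0, 0], [-0.04, 0, 0, 0], [0, 0, 0, 0]])

```text
t: 12.8
ee_pos: [602.7, -301.6, 220.3]
orientation: [2.007, 0.321, -2.092]
ft_force: [0.6, -0.4, -1.1]
width: 69.0
```

```bash
python3 nest.py 501.9 153.8 145;python3 look.py w16
```

```text
t 12.8 p [ 602.7 -301.6  220.3] F [ 0.6 -0.4 -1.1] M [-0.08 -0.07 -0.08] w 69.0 x [-0.04  -0.011 -0.999]
rim [ 601.5 -301.6  152.4] tool shift [   6.5 -463.9  -46.5] pot axis [ 0.005 -0.003  1.   ]
t 12.8 p [ 602.7 -301.6  220.3] F [ 0.6 -0.4 -1.1] w 69.0
```

View pics/w16.png

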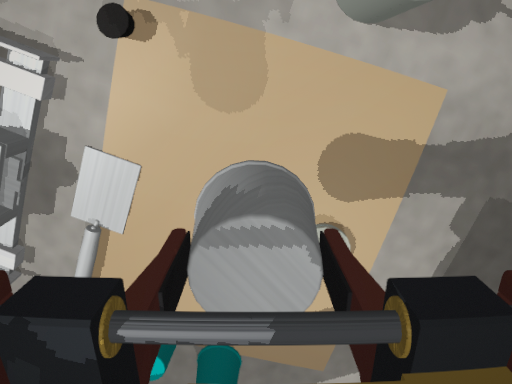

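Call:
arm_command(deltas=[[0, -0.043, 0, 0], [0, -0.043, 0, 0], [0, -0.043, 0, 0], [0, -0.043, 0, 0], [0, -0.043, 0, 0], [0, -0.043, 0, 0], [0, -0.043, 0, 0], [0, -0.043, 0, 0], [0, -0.043, 0, 0], [0, -0.043, 0, 0]])

```text
t: 13.85
ee_pos: [454.3, 117.9, 204.8]
orientation: [1.988, 0.319, -2.127]
ft_force: [0.8, -0.2, -1.4]
width: 68.9
```

Call:
arm_command(deltas=[[0, 0, 0, 0], [0, 0, 0, 0]])

```text
t: 14.05
ee_pos: [450.2, 121.6, 202.1]
orientation: [1.977, 0.325, -2.129]
ft_force: [-0.4, 0.1, -2.5]
width: 68.9
```

```bash
python3 nest.py 501.9 153.8 125;python3 look.py w17
```

```text
t 14.05 p [450.2 121.6 202.1] F [-0.4  0.1 -2.5] M [-0.06 -0.08  0.04] w 68.9 x [-0.072 -0.009 -0.997]
rim [446.8 121.6 134.2] tool shift [  5.  -13.6 -62.8] pot axis [ 0.038 -0.004  0.999]
t 14.05 p [450.2 121.6 202.1] F [-0.4  0.1 -2.5] w 68.9
```

View pics/w17.png

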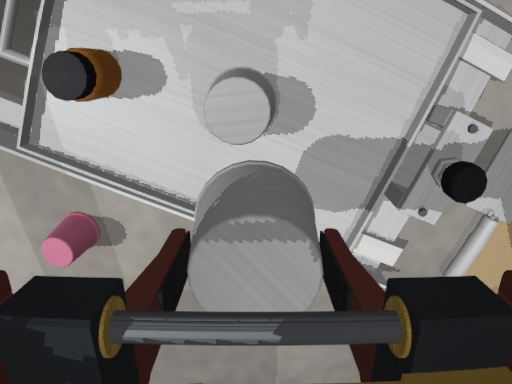

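Call:
arm_command(deltas=[[0, 0, 0.035, 0], [0, 0, 0.03, 0], [0, 0, 0, 0], [0, 0, 0, 0]])

```text
t: 14.5
ee_pos: [387.5, 97.0, 204.6]
orientation: [1.978, 0.318, -2.136]
ft_force: [-0.1, 1.0, -2.1]
width: 69.2
```

```bash
python3 nest.py 501.9 153.8 125
```

```text
t 14.5 p [387.5  97.  204.6] F [-0.1  1.  -2.1] M [ 0.   -0.14 -0.04] w 69.2 x [-0.075 -0.01  -0.997]
rim [383.8  97.  136.7] tool shift [   2.3  -18.6 -130.2] pot axis [ 0.041 -0.004  0.999]
```

Call:
arm_command(deltas=[[-0.05, 0, 0, 0], [-0.05, 0, 0, 0], [-0.04, 0, 0, 0], [0, 0, 0, 0]])

```text
t: 14.9
ee_pos: [402.0, 96.1, 348.0]
orientation: [1.978, 0.312, -2.142]
ft_force: [-0.2, -0.2, -1.8]
width: 68.8
```

```bash
python3 nest.py 501.9 153.8 125
```

```text
t 14.9 p [402.   96.1 348. ] F [-0.2 -0.2 -1.8] M [ 0.01 -0.06 -0.03] w 68.8 x [-0.078 -0.01  -0.997]
rim [398.2  96.  280.1] tool shift [ 146.   -22.7 -127.9] pot axis [ 0.044 -0.003  0.999]
```

Call:
arm_command(deltas=[[0.014, -0.0025, -0.014, 0], [0.014, -0.0025, -0.014, 0], [0.014, -0.0025, -0.014, 0], [0.014, -0.0025, -0.014, 0], [0.014, -0.0025, -0.014, 0], [0.014, -0.0025, -0.014, 0], [0.014, -0.0025, -0.014, 0], [0, 0, 0, 0]])

```text
t: 15.7
ee_pos: [490.6, 137.8, 232.0]
orientation: [1.981, 0.303, -2.148]
ft_force: [-0.2, -0.2, -1.6]
width: 68.9
```

```bash
python3 nest.py 501.9 153.8 125
```

```text
t 15.7 p [490.6 137.8 232. ] F [-0.2 -0.2 -1.6] M [-0.01 -0.08 -0.07] w 68.9 x [-0.079 -0.011 -0.997]
rim [486.7 137.7 164.2] tool shift [ 37.7 -10.6 -22.2] pot axis [ 0.045 -0.002  0.999]
```

Call:
arm_command(deltas=[[0.012, -0.005, -0.011, 0], [0.012, -0.005, -0.01, 0], [0.01, 0, 0, 0], [0, 0, 0, 0]])

```text
t: 16.1
ee_pos: [504.5, 150.9, 193.0]
orientation: [1.976, 0.299, -2.154]
ft_force: [0.2, 0.2, -2.2]
width: 68.7
```

```bash
python3 nest.py 500.6 153.8 97;python3 look.py w18
```

```text
t 16.1 p [504.5 150.9 193. ] F [ 0.2  0.2 -2.2] M [ 0.   -0.04 -0.04] w 68.7 x [-0.084 -0.013 -0.996]
rim [500.2 150.6 125.2] tool shift [28.  -2.6 -3.6] pot axis [0.05  0.    0.999]
t 16.1 p [504.5 150.9 193. ] F [ 0.2  0.2 -2.2] w 68.7
```

View pics/w18.png

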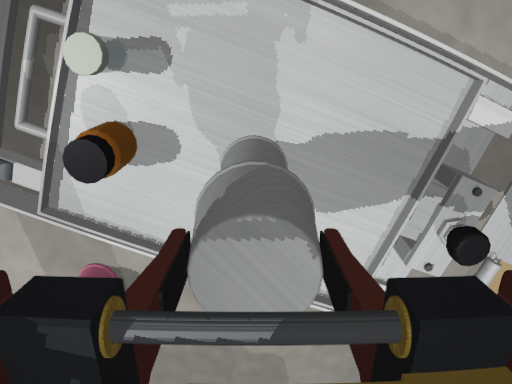

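Call:
arm_command(deltas=[[0.006, -0.002, -0.002, 0], [0.006, -0.001, -0.002, 0], [0.006, 0, 0, 0], [0.004, 0, 0, 0], [0, 0, 0, 0]])

```text
t: 16.65
ee_pos: [506.2, 154.3, 171.6]
orientation: [1.981, 0.299, -2.151]
ft_force: [-0.4, -0.5, -1.1]
width: 69.0
```

```bash
python3 nest.py 500.6 153.8 80;python3 look.py w19; python3 - <<'E'
from h import *
from workcell import ctrl
im=ctrl.get_image('scene')[:,:,::-1];cv2.imwrite('pics/sc3.png',crop(im,250,90,370,210,5))
E
```

```text
t 16.65 p [506.2 154.3 171.6] F [-0.4 -0.5 -1.1] M [ 0.   -0.04  0.  ] w 69.0 x [-0.081 -0.012 -0.997]
rim [502.2 154.1 103.7] tool shift [23.8  0.1 -0.3] pot axis [ 0.046 -0.001  0.999]
t 16.65 p [506.2 154.3 171.6] F [-0.4 -0.5 -1.1] w 69.0
```

View pics/sc3.png

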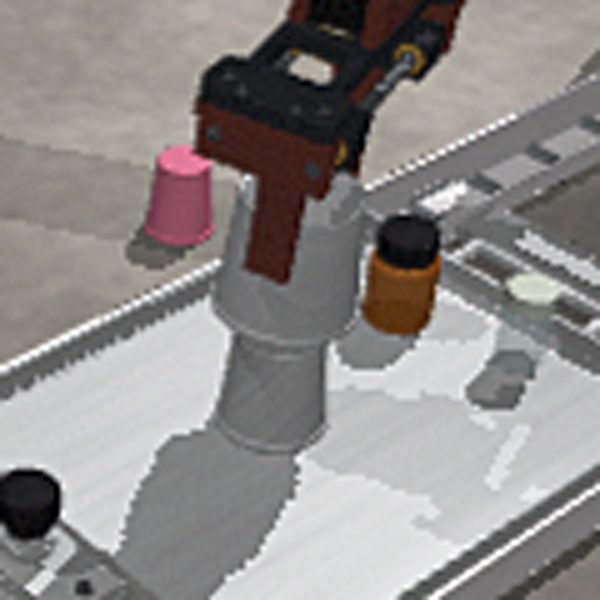

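View pics/w19.png

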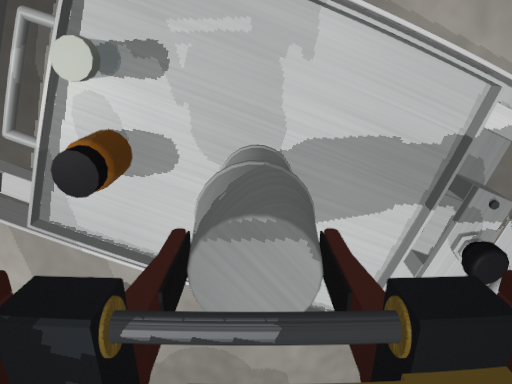

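```bash
python3 - <<'E'
from h import *
from workcell import ctrl
c=ctrl.get_calibration('scene');off=pickle.load(open('off.pkl','rb'));ax=pickle.load(open('ax.pkl','rb'))
o,p,R=state(ctrl);rim=p+R@off;a=R@ax
th=np.linspace(0,2*np.pi,90)
def circ(cn,a,r):
    u=np.cross(a,[0,1,0]);u/=np.linalg.norm(u);v=np.cross(a,u)
    return cn+r*(np.cos(th)[:,None]*u+np.sin(th)[:,None]*v)
for nm,cn,ax_,r in(('large rim',rim,a,39.5),('mid rim',np.array([501.9,153.8,27]),np.array([0,0,1.]),31.5)):
    q=proj(c,circ(cn,ax_,r));q=(q-[250,90]+.5)*5
    print(nm,'crop x',q[:,0].min(),q[:,0].max(),'y',q[:,1].min(),q[:,1].max())
cw=ctrl.get_calibration('wrist')
for nm,cn,ax_,r in(('large rim',rim,a,39.5),('mid rim',np.array([501.9,153.8,27]),np.array([0,0,1.]),31.5)):
    q=proj(cw,circ(cn,ax_,r));print(nm,'wrist x',q[:,0].min(),q[:,0].max(),'y',q[:,1].min(),q[:,1].max())
im=cv2.imread('pics/w19.png');cv2.imwrite('pics/c_w19.png',crop(im,180,130,330,240,5))
E
```

```text
large rim crop x 213.93256908582543 363.99781234670854 y 257.7787447856815 348.7697519778783
mid rim crop x 216.51628133971485 330.2827453532362 y 381.3342085320005 452.36338949215565
large rim wrist x 194.4185684490359 314.49590164036954 y 156.8889174463418 267.72556933212843
mid rim wrist x 219.73917805718426 291.82543145757484 y 142.86071635334233 211.0434996047851
```

View pics/c_w19.png

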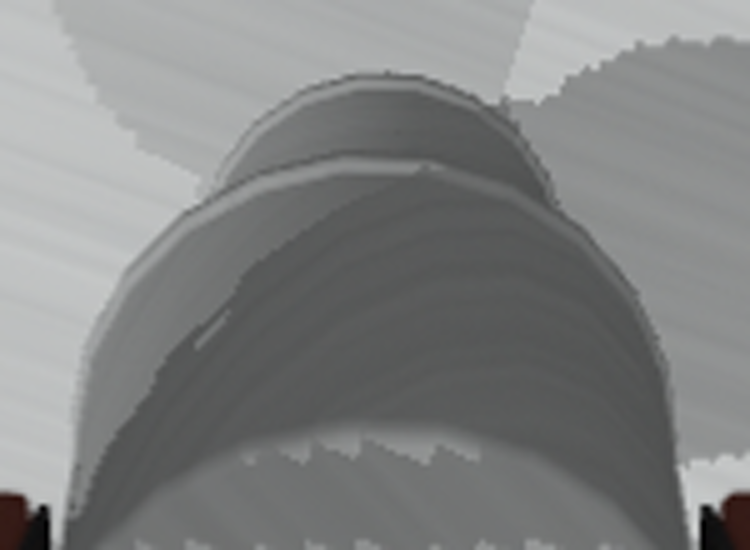

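Both views agree with the prediction to about 1–2 mm, so I'm lowering.

Call:
arm_command(deltas=[[0.006, 0, 0, 0], [0.006, 0, 0, 0], [0.006, 0, 0, 0], [0.004, 0, 0, 0]])

```text
t: 17.15
ee_pos: [505.3, 154.3, 149.3]
orientation: [1.984, 0.299, -2.148]
ft_force: [0.2, 0.0, -1.5]
width: 68.7
```

```bash
python3 nest.py 501.2 153.8 60
```

```text
t 17.15 p [505.3 154.3 149.3] F [ 0.2  0.  -1.5] M [ 0.01 -0.08  0.03] w 68.7 x [-0.078 -0.011 -0.997]
rim [501.5 154.2  81.5] tool shift [21.4  0.5 -1.3] pot axis [ 0.043 -0.002  0.999]
```

Call:
arm_command(deltas=[[0.006, 0, -0.001, 0], [0.006, 0, -0.001, 0], [0.006, 0, 0, 0], [0.004, 0, 0, 0]])

```text
t: 17.55
ee_pos: [505.3, 154.6, 124.8]
orientation: [1.983, 0.299, -2.149]
ft_force: [0.2, 0.3, -1.8]
width: 69.1
```

```bash
python3 nest.py 501 153.8 45
```

```text
t 17.55 p [505.3 154.6 124.8] F [ 0.2  0.3 -1.8] M [ 0.   -0.03  0.03] w 69.1 x [-0.078 -0.011 -0.997]
rim [501.5 154.5  57. ] tool shift [12.   0.6 -0.3] pot axis [ 0.044 -0.001  0.999]
```

Call:
arm_command(deltas=[[0.005, 0, 0, 0], [0.005, 0, -0.001, 0], [0.005, 0, 0, 0], [0, 0, 0, 0]])

```text
t: 17.95
ee_pos: [504.8, 154.6, 107.8]
orientation: [1.982, 0.299, -2.15]
ft_force: [-0.0, 0.9, -2.9]
width: 69.0
```

```bash
python3 nest.py 500.5 153.8 27
```

```text
t 17.95 p [504.8 154.6 107.8] F [-0.   0.9 -2.9] M [ 0.05 -0.06 -0.02] w 69.0 x [-0.079 -0.011 -0.997]
rim [500.9 154.5  39.9] tool shift [12.9  0.7 -0.5] pot axis [ 0.045 -0.001  0.999]
```

Call:
arm_command(deltas=[[0.004, 0, 0, 0], [0.003, 0, 0, 0], [0.002, 0, 0, 0]])

```text
t: 18.25
ee_pos: [504.4, 154.7, 98.5]
orientation: [1.983, 0.299, -2.149]
ft_force: [0.5, 0.5, -1.7]
width: 68.8
```

```bash
python3 nest.py 500.5 153.8 27
```

```text
t 18.25 p [504.4 154.7  98.5] F [ 0.5  0.5 -1.7] M [ 0.02 -0.1  -0.04] w 68.8 x [-0.078 -0.011 -0.997]
rim [500.6 154.5  30.7] tool shift [3.7 0.7 0. ] pot axis [ 0.044 -0.001  0.999]
```

Call:
arm_command(deltas=[[0.0015, 0, 0, 0], [0.0015, 0, 0, 0]])

```text
t: 18.45
ee_pos: [503.8, 154.6, 95.4]
orientation: [1.982, 0.299, -2.15]
ft_force: [-5.8, -0.7, 9.3]
width: 68.7
```

```bash
python3 nest.py 500.5 153.8 27
```

```text
t 18.45 p [503.8 154.6  95.4] F [-5.8 -0.7  9.3] M [-0.21  1.03 -0.13] w 68.7 x [-0.079 -0.011 -0.997]
rim [500.  154.4  27.6] tool shift [ 0.5  0.8 -0.4] pot axis [ 0.045 -0.001  0.999]
```

Call:
arm_command(deltas=[[0.001, 0, 0, 0], [0.001, 0, 0, 0]])

```text
t: 18.65
ee_pos: [502.6, 154.4, 94.6]
orientation: [1.979, 0.298, -2.152]
ft_force: [-3.8, -0.0, 13.0]
width: 68.8
```

```bash
python3 nest.py 500.5 153.8 27
```

```text
t 18.65 p [502.6 154.4  94.6] F [-3.8 -0.  13. ] M [-0.48  0.57 -0.02] w 68.8 x [-0.082 -0.012 -0.997]
rim [498.5 154.2  26.8] tool shift [-0.4  0.9 -1.7] pot axis [ 0.047 -0.001  0.999]
```

Down to z≈27 with light contact. Releasing.

Call:
arm_command(deltas=[[0, 0, 0, 0], [0, 0, 0, 0], [0, 0, 0, 0], [0, 0, 0, 0]], hand=0.0878)

```text
t: 19.05
ee_pos: [503.6, 154.7, 95.6]
orientation: [1.982, 0.299, -2.15]
ft_force: [-0.0, 0.6, -0.2]
width: 87.8
```

```bash
python3 look.py w20; python3 st.py 503 154 220
```

```text
t 19.05 p [503.6 154.7  95.6] F [-0.   0.6 -0.2] w 87.8
t 19.1 p [503.6 154.7  95.5] F [ 0.3 -0.4 -0.7] M [ 0.   -0.05 -0.02] w 87.8 x [-0.08  -0.011 -0.997] q1,6 [0.27 0.54 1.89 0.01 0.8  1.54]
tool shift to goal [-124.    -1.    10.6]
```

View pics/w20.png

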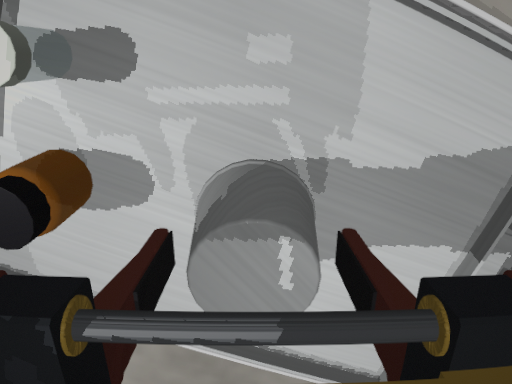

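Call:
arm_command(deltas=[[-0.02, 0, 0, 0], [-0.045, 0, 0, 0], [-0.045, 0, 0, 0], [-0.02, 0, 0, 0], [0, 0, 0, 0]])

```text
t: 19.6
ee_pos: [513.4, 155.9, 227.9]
orientation: [1.977, 0.298, -2.154]
ft_force: [-0.0, -0.1, -0.7]
width: 87.9
```

```bash
python3 look.py w21; python3 st.py 505 -37 200; python3 - <<'E'
from h import *
cv2.imwrite('pics/c_w21.png',crop(cv2.imread('pics/w21.png'),190,100,320,240,4))
E
```

```text
t 19.6 p [513.4 155.9 227.9] F [-0.  -0.1 -0.7] w 87.9
t 19.65 p [512.8 155.7 226.6] F [-0.4 -0.1 -0.1] M [-0.04 -0.08  0.03] w 87.8 x [-0.085 -0.013 -0.996] q1,6 [0.27 0.36 1.79 0.01 1.08 1.55]
tool shift to goal [ 29.6 183.   59.6]
```

View pics/w21.png

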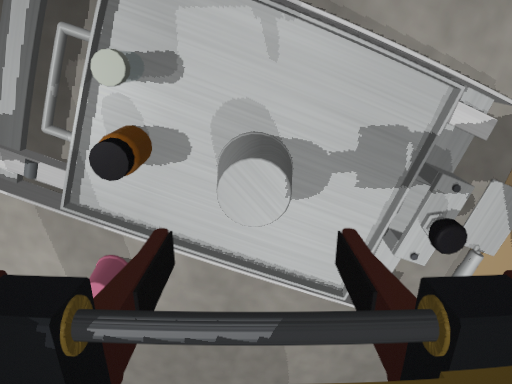

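View pics/c_w21.png

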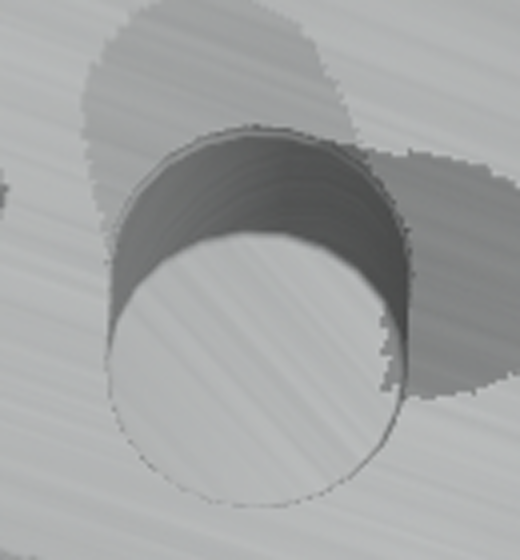

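Call:
arm_command(deltas=[[0, 0.042, 0.01, 0], [0, 0.042, 0.01, 0], [0, 0, 0, 0], [0, 0, 0, 0]])

```text
t: 20.05
ee_pos: [514.4, 67.6, 221.2]
orientation: [1.966, 0.301, -2.162]
ft_force: [0.9, -0.4, 0.2]
width: 87.6
```

```bash
python3 look.py w22; python3 st.py 505 -37 200; python3 - <<'E'
from h import *
im=cv2.imread('pics/w22.png');cv2.imwrite('pics/c_w22.png',np.hstack([crop(im,100,100,220,230,3.2),crop(im,320,160,440,290,3.2)]))
E
```

```text
t 20.05 p [514.4  67.6 221.2] F [ 0.9 -0.4  0.2] w 87.6
t 20.1 p [514.3  67.8 221.1] F [ 0.2 -1.1 -0.4] M [ 0.04 -0.05 -0.06] w 87.7 x [-0.093 -0.014 -0.996] q1,6 [ 0.11  0.34  1.83 -0.    1.06  1.39]
tool shift to goal [23.3 98.1 36.7]
```

View pics/c_w22.png

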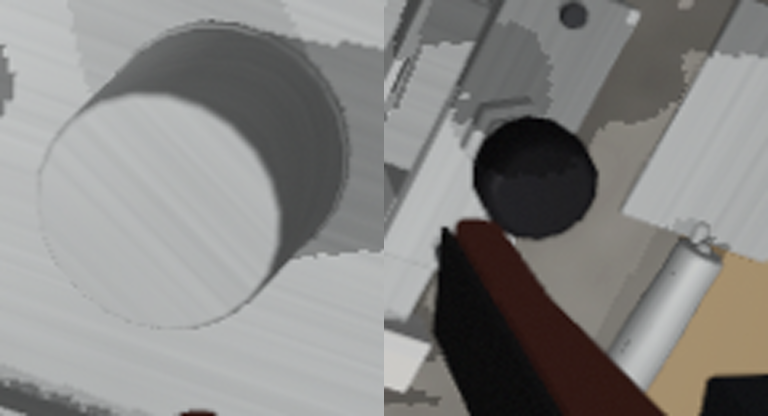

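View pics/w22.png

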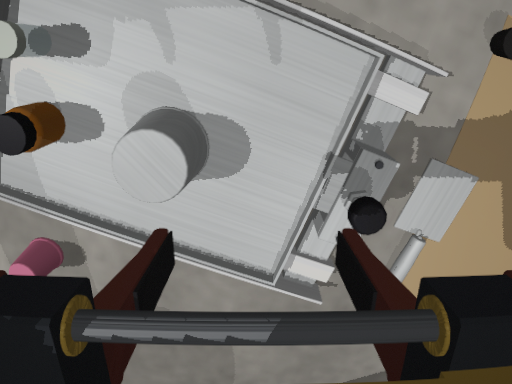

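```bash
python3 - <<'E'
from disc import *
L=lambda n:pickle.load(open(f'pics/{n}.pkl','rb'))[0]
a,b=L('w21'),L('w22')
pa=(253.4,191.9);pb=(149.3,165.4)
print('large',tri(a,pa,b,pb),onz(a,[pa],97),onz(b,[pb],97))
print('knob',tri(a,(447.5,236),b,(367,215.1)),onz(b,[(367,215.1)],85),onz(a,[(447.5,236)],85))
E
```

```text
large (array([499.8090851 , 154.62152   ,  94.06133233]), np.float64(0.23583259173078677)) [[500.81982891 154.89877522  97.        ]] [[501.12877224 153.90263233  97.        ]]
knob (array([505.17355239, -38.32804241,  82.76971113]), np.float64(0.4978930613999522)) [[506.25936318 -37.18008855  85.        ]] [[505.69514012 -36.63626916  85.        ]]
```

Call:
arm_command(deltas=[[0, 0.045, 0.014, 0], [0, 0.04, 0.014, 0], [0, 0, 0, 0], [0, 0, 0, 0]])

```text
t: 20.5
ee_pos: [511.1, -19.5, 219.0]
orientation: [1.957, 0.309, -2.163]
ft_force: [0.3, 0.5, -0.2]
width: 87.9
```

```bash
python3 look.py w23; python3 st.py 505 -37 150
```

```text
t 20.5 p [511.1 -19.5 219. ] F [ 0.3  0.5 -0.2] w 87.9
t 20.55 p [511.  -19.2 219. ] F [-0.   0.3 -0.5] M [-0.03 -0.03 -0.03] w 87.6 x [-0.098 -0.014 -0.995] q1,6 [-0.05  0.34  1.84 -0.02  1.06  1.23]
tool shift to goal [69.5 16.3  4.2]
```

View pics/w23.png

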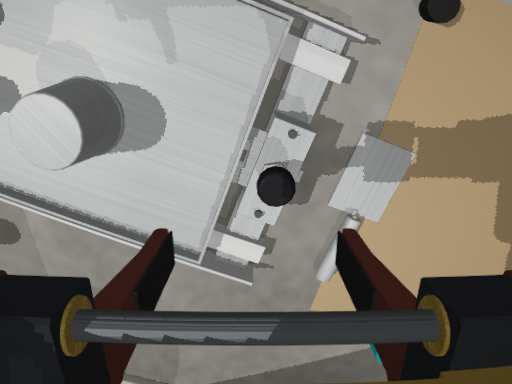

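```bash
python3 - <<'E'
from disc import *
im=cv2.imread('pics/w23.png');g=cv2.cvtColor(im,cv2.COLOR_BGR2GRAY)
m=np.uint8(g<60)*255;m[:150]=0;m[225:]=0;m[:,:245]=0;m[:,310:]=0
m=cv2.morphologyEx(m,cv2.MORPH_OPEN,np.ones((5,5)))
k=max(cv2.findContours(m,0,1)[0],key=cv2.contourArea);print(cv2.minEnclosingCircle(k),cv2.boundingRect(k))
(u,v),r=cv2.minEnclosingCircle(k)
c=pickle.load(open('pics/w23.pkl','rb'))[0]
print(onz(c,[(u,v)],85),onz(c,[(u,v)],90))
E
python3 st.py 506 -37.3 91
```

```text
((275.8999938964844, 185.89999389648438), 19.990604400634766) (257, 167, 38, 39)
[[506.15118103 -37.48812712  85.        ]] [[507.95640621 -36.66068844  90.        ]]
t 20.55 p [511.  -19.2 219. ] F [-0.   0.3 -0.5] M [-0.03 -0.03 -0.03] w 87.6 x [-0.098 -0.014 -0.995] q1,6 [-0.05  0.34  1.84 -0.02  1.06  1.23]
tool shift to goal [128.1  17.8  -2.4]
```

Call:
arm_command(deltas=[[0.025, 0.01, -0.001, 0], [0.025, 0.008, -0.001, 0], [0.015, 0, 0, 0], [0, 0, 0, 0]])

```text
t: 20.95
ee_pos: [513.1, -31.3, 151.7]
orientation: [1.955, 0.317, -2.157]
ft_force: [-0.5, 0.5, 0.0]
width: 87.9
```

```bash
python3 look.py w24; python3 st.py 506.6 -37.3 91; python3 - <<'E'
from disc import *
im=cv2.imread('pics/w24.png');g=cv2.cvtColor(im,cv2.COLOR_BGR2GRAY)
cv2.imwrite('pics/c_w24.png',crop(im,160,130,350,300,4))
E
```

```text
t 20.95 p [513.1 -31.3 151.7] F [-0.5  0.5  0. ] w 87.9
t 21.0 p [513.7 -31.3 152.6] F [ 0.5 -0.4  0.1] M [-0.01 -0.04  0.01] w 87.7 x [-0.095 -0.013 -0.995] q1,6 [-0.07  0.44  1.88 -0.03  0.92  1.21]
tool shift to goal [62.   4.6  2.7]
```

View pics/c_w24.png

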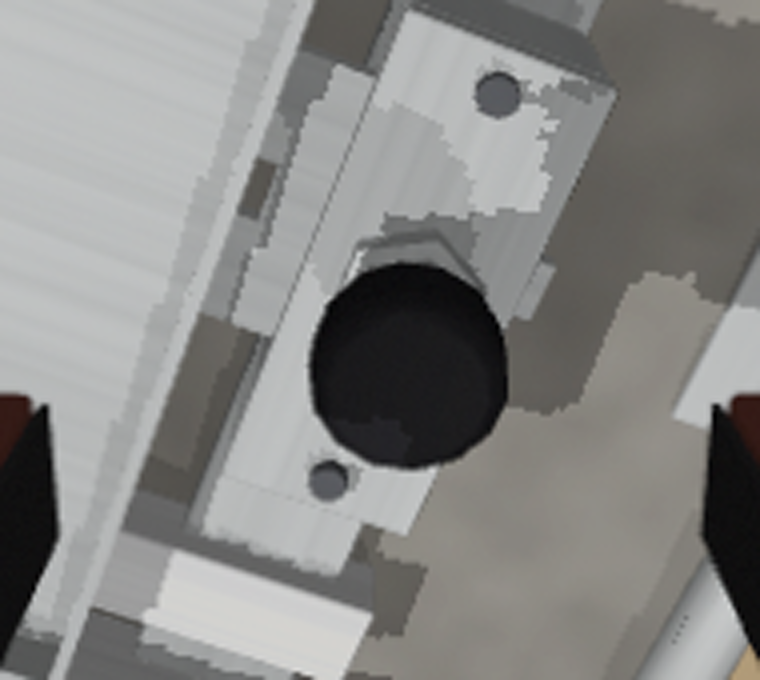

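Call:
arm_command(deltas=[[0.01, 0.005, 0.002, 0], [0.01, 0.001, 0.001, 0], [0, 0, 0, 0]])

```text
t: 21.3
ee_pos: [512.1, -36.9, 133.1]
orientation: [1.957, 0.318, -2.15]
ft_force: [0.7, 0.8, 0.3]
width: 87.8
```

```bash
python3 look.py w25; python3 st.py 506.6 -37.3 91; python3 - <<'E'
from disc import *
im=cv2.imread('pics/w25.png')
cv2.imwrite('pics/c_w25.png',crop(im,160,150,350,310,4))
E
```

```text
t 21.3 p [512.1 -36.9 133.1] F [0.7 0.8 0.3] w 87.8
t 21.35 p [512.5 -36.9 133.6] F [1.5 0.5 1.1] M [-0.01 -0.05 -0.  ] w 87.6 x [-0.091 -0.014 -0.996] q1,6 [-0.08  0.47  1.89 -0.03  0.87  1.2 ]
tool shift to goal [43.  -0.8  1.8]
```

View pics/c_w25.png

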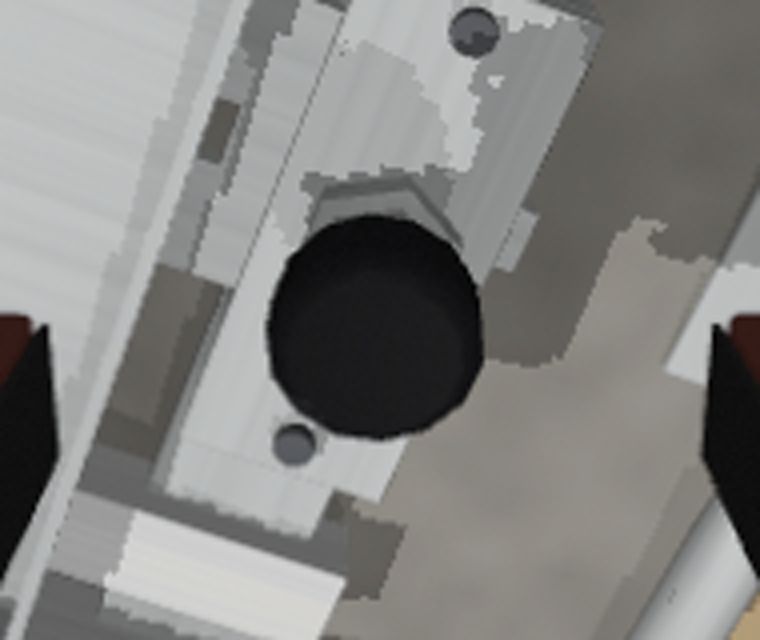

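Call:
arm_command(deltas=[[0.012, -0.001, 0.001, 0], [0.012, 0, 0.001, 0], [0.01, 0, 0, 0], [0, 0, 0, 0]])

```text
t: 21.75
ee_pos: [507.2, -37.1, 97.8]
orientation: [1.96, 0.317, -2.148]
ft_force: [0.1, -0.5, 0.3]
width: 87.6
```

```bash
python3 look.py w26; python3 st.py 506.6 -37.3 91; python3 - <<'E'
from disc import *
im=cv2.imread('pics/w26.png')
cv2.imwrite('pics/c_w26.png',crop(im,160,170,350,330,4))
E
```

```text
t 21.75 p [507.2 -37.1  97.8] F [ 0.1 -0.5  0.3] w 87.6
t 21.8 p [507.5 -37.2  98.3] F [ 0.5 -0.4  0.1] M [-0.01 -0.02 -0.04] w 87.7 x [-0.089 -0.014 -0.996] q1,6 [-0.08  0.52  1.92 -0.03  0.79  1.2 ]
tool shift to goal [ 7.4 -0.   0.3]
```

View pics/c_w26.png

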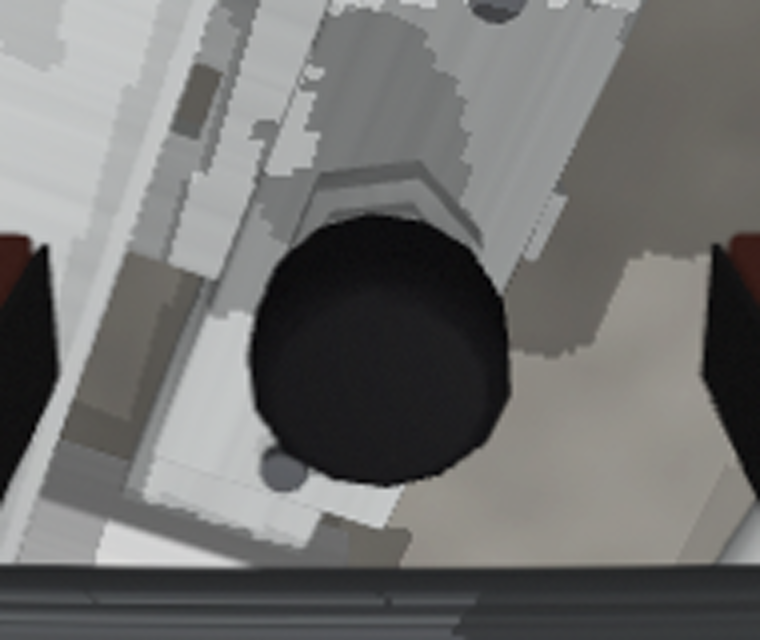

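Call:
arm_command(deltas=[[0.005, 0, 0, 0], [0.003, 0, 0, 0], [0, 0, 0, 0]])

```text
t: 22.1
ee_pos: [507.3, -37.4, 89.9]
orientation: [1.961, 0.317, -2.147]
ft_force: [-0.8, 0.6, -0.3]
width: 87.4
```

Call:
arm_command(deltas=[[0, 0, 0, 0], [0, 0, 0, 0], [0, 0, 0, 0], [0, 0, 0, 0], [0, 0, 0, 0], [0, 0, 0, 0]], hand=0.01)

```text
t: 22.7
ee_pos: [508.0, -37.4, 90.7]
orientation: [1.963, 0.317, -2.145]
ft_force: [0.3, -0.1, 0.1]
width: 43.1
```

```bash
python3 look.py w27; python3 st.py 507 -37.3 104
```

```text
t 22.7 p [508.  -37.4  90.7] F [ 0.3 -0.1  0.1] w 43.1
t 22.75 p [508.  -37.4  90.7] F [ 0.3  0.4 -0.3] M [ 0.04 -0.11  0.04] w 39.7 x [-0.086 -0.014 -0.996] q1,6 [-0.08  0.53  1.92 -0.03  0.77  1.2 ]
tool shift to goal [-13.1  -0.6   2.1]
```

View pics/w27.png

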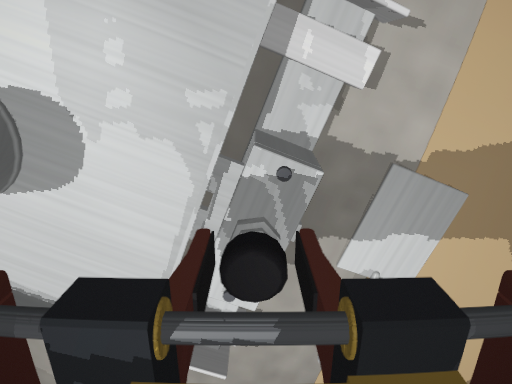

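Call:
arm_command(deltas=[[0, 0, 0, 0], [0, 0, 0, 0], [0, 0, 0, 0], [0, 0, 0, 0]], hand=0.01)

```text
t: 23.15
ee_pos: [507.8, -36.9, 90.8]
orientation: [1.963, 0.317, -2.146]
ft_force: [0.4, 1.2, 0.7]
width: 32.1
```

```bash
python3 st.py 507 -37.3 104
```

```text
t 23.15 p [507.8 -36.9  90.8] F [0.4 1.2 0.7] M [ 0.07 -0.05 -0.07] w 32.1 x [-0.087 -0.013 -0.996] q1,6 [-0.08  0.53  1.92 -0.03  0.77  1.2 ]
tool shift to goal [-13.1  -0.    2. ]
```

Call:
arm_command(deltas=[[-0.003, 0, 0.0003, 0], [-0.003, 0, 0.0003, 0], [-0.003, 0, 0.0003, 0]])

```text
t: 23.45
ee_pos: [507.7, -36.9, 98.8]
orientation: [1.963, 0.317, -2.146]
ft_force: [2.7, -0.0, -11.9]
width: 31.9
```

```bash
python3 st.py 507 -37.3 104
```

```text
t 23.45 p [507.7 -36.9  98.8] F [  2.7  -0.  -11.9] M [ 0.16 -0.71 -0.02] w 31.9 x [-0.087 -0.013 -0.996] q1,6 [-0.08  0.52  1.92 -0.03  0.79  1.2 ]
tool shift to goal [-5.1  0.1  1.2]
```

Call:
arm_command(deltas=[[-0.003, 0, 0.0003, 0], [-0.002, 0, 0.0002, 0]])

```text
t: 23.65
ee_pos: [507.7, -36.9, 103.6]
orientation: [1.963, 0.318, -2.146]
ft_force: [4.4, 2.0, -12.2]
width: 31.8
```

```bash
python3 st.py 507 -37.3 104
```

```text
t 23.65 p [507.7 -36.9 103.6] F [  4.4   2.  -12.2] M [ 0.15 -0.82 -0.01] w 31.8 x [-0.087 -0.013 -0.996] q1,6 [-0.08  0.51  1.92 -0.03  0.8   1.2 ]
tool shift to goal [-0.3  0.1  0.8]
```

Call:
arm_command(deltas=[[-0.0015, 0, 0, 0], [-0.001, 0, 0, 0]])

```text
t: 23.85
ee_pos: [507.5, -36.9, 105.1]
orientation: [1.963, 0.318, -2.146]
ft_force: [8.0, 1.1, -30.7]
width: 31.5
```

```bash
python3 st.py 507 -37.3 104
```

```text
t 23.85 p [507.5 -36.9 105.1] F [  8.    1.1 -30.7] M [ 0.07 -1.72 -0.02] w 31.5 x [-0.087 -0.013 -0.996] q1,6 [-0.08  0.51  1.92 -0.03  0.8   1.2 ]
tool shift to goal [1.1 0.2 0.5]
```

Call:
arm_command(deltas=[[0, 0, 0, 0], [0, 0, 0, 0]])

```text
t: 24.05
ee_pos: [507.6, -36.9, 104.5]
orientation: [1.963, 0.318, -2.146]
ft_force: [3.7, 1.9, -13.5]
width: 31.7
```

```bash
python3 look.py w28; python3 st.py 507 -37.3 104; python3 - <<'E'
from h import *
from workcell import ctrl
s=ctrl.get_image('scene')[:,:,::-1];t=ctrl.get_image('top')[:,:,::-1]
cv2.imwrite('pics/fs.png',crop(s,200,100,400,260,4));cv2.imwrite('pics/ft.png',crop(t,100,110,300,260,4))
E
```

```text
t 24.05 p [507.6 -36.9 104.5] F [  3.7   1.9 -13.5] w 31.7
t 24.1 p [507.6 -36.9 104.5] F [  3.2   1.5 -12.7] M [ 0.11 -0.91 -0.  ] w 31.6 x [-0.087 -0.013 -0.996] q1,6 [-0.08  0.51  1.92 -0.03  0.8   1.2 ]
tool shift to goal [0.6 0.2 0.7]
```

View pics/fs.png

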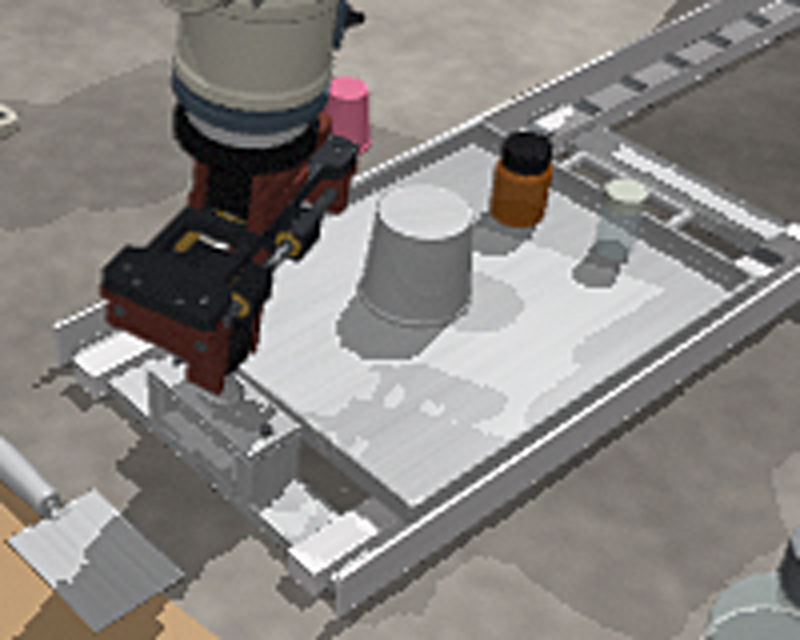

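View pics/ft.png

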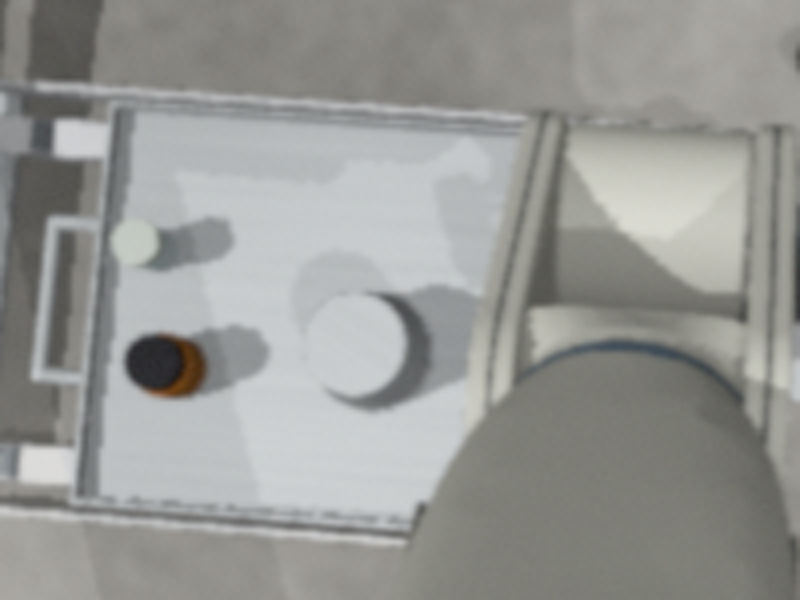

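View pics/w28.png

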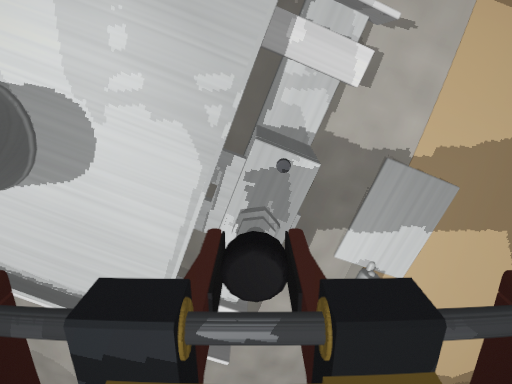

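Call:
arm_command(deltas=[[-0.0006, 0, 0, 0]])

```text
t: 24.3
ee_pos: [507.6, -36.9, 105.0]
orientation: [1.963, 0.318, -2.146]
ft_force: [6.5, 0.2, -24.4]
width: 32.1
```

```bash
python3 st.py 507 -37.3 104; python3 -c "
from workcell import ctrl
print(ctrl.close_job())"
```

```text
t 24.3 p [507.6 -36.9 105. ] F [  6.5   0.2 -24.4] M [ 0.06 -1.42  0.05] w 32.1 x [-0.087 -0.013 -0.996] q1,6 [-0.08  0.51  1.92 -0.03  0.8   1.2 ]
tool shift to goal [1.  0.2 0.6]
the job is handed in; nothing more can be done
None
```

I nested the middle pot and then the largest over the smallest on the tray. I then gripped the black plunger knob, pulled it up to its stop, and handed the job in at 24.3 s still holding it.

**Nesting:** From two wrist views, the middle pot's top measured z≈85–88 mm (88 expected) and the large pot's top z≈94–97 mm (97 expected). The nest's centre is at about (501, 154) mm. The final scene and top pictures show the large pot upright.

**Plunger:** The gripper had risen about 14 mm since gripping the knob. The pull read 24 N, above the 13 N spring force, which fits the knob resting against its upper stop. The grip stayed at about 32 mm, so I saw no sign of slip.

**Tray and bystanders:** In the top view the jar and vial are at the same pixels as at the start, so the tray has not moved.

**What was off:**
- **Tilt:** The tool's tilt drifted to about 5° over the run and could not be corrected with these moves. Both pots therefore touched down tilted by about 2–3°, and each came level only when I released it, settling about 2–3 mm on one side.
- **Heights:** Triangulated tops read about 1–4 mm low throughout, within or a little beyond the calibration error.

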